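# Rake a heap of primed heel blocks into an even layer on the drying tray

## Robot

A 6-joint arm with a two-finger parallel gripper is mounted at the origin on the work surface. World frame = base frame: x ahead of the robot, y to its left, z up, the work surface at z = 0. Lengths are in m, angles in rad, forces in N, time in s.
With the tool pointing down it reaches from about 0.4 to 0.825 m from the base axis. Payload 7 kg.
Tool frame: the origin (TCP) lies midway between the tips of the shut fingers; the grasp point (between the pads) lies arm.hold_point_z behind it (arm.hold_point_z is the distance from the TCP to the grasp point, in m); z points along the fingers, y is the line along which they close (so a half turn about z gives the same grasp; the last joint's range is limited). The gripper opens to 88 mm and grips with 3 to 60 N. Pads are 19 mm wide; open, the fingers measure 130 mm over their backs; the gripper's body (78 mm by 193 mm) begins 47 mm behind the grasp point.
Start: joints at [1.472, 0.359, 0.012, 0, -1.224, -0.288], TCP at [0.255, 0.625, 0.227] pointing down, gripper open.
Joint ranges: [-3.07, 3.07], [-1.43, 2.12], [-1.02, 1.25], [-3.03, 1.67], [-3.05, -0], [-3.03, 3.03]. Speed limits (rad/s): [2.39, 2.39, 3.01, 3.14, 3.14, 3.14].

## Interface

Orientations are given as [roll, pitch, yaw] about the fixed x, y, z axes, in that order (R = Rz(yaw) Ry(pitch) Rx(roll)).
In Python, from station import arm gives the robot as it stands.
- The arm moves only by the shell command python3 -m crank 'ROWS' [OPENING] [FORCE]. ROWS is JSON, a list that holds one entry, the list of rows, each a list of 4 numbers: the shift along the tool's x, y, z in units of 25 mm (1.0 is 25 mm), then the turn about the tool's z in units of 5 degrees (1.0 is 5 degrees). A call has 1 to 12 rows; each row is the pose to reach, as a shift and turn from the pose commanded when the call began, along the tool's axes at that moment; what a row does not reach only later rows make up. A row lasts 1/8 s, in which the tool goes at most 62.5 mm and 10.7 degrees, less where a joint would pass 70% of its speed; a pose out of reach is approached as far as the arm can. A call with a gripper value outside its range is refused whole. OPENING is the closure, from 0 (fully open) to 1 (shut), set as the call begins (- or left out, the last holds). The fingers move at their own pace and stop on an object; FORCE is the grip in N (left out, the last holds). Time passes only in rows, so rows that repeat a pose let the fingers close. It gives the time, the measured TCP pose, the force, the opening and the grip force at its end, in the units of the state.
- arm.get_state(): the state, without advancing time (a new reading comes with each control period).
- arm.grab_frame(name): name is "side" or "top" or "wrist"; returns (picture, depth): 480x640x3 uint8, red, green, blue; 480x640 float32, m along the optical axis (not along the pixel's ray), 0 where there is no reading.
- arm.get_calibration(name): a dict with "mtx" (3x3 intrinsics, pixels), "R" (3x3) and "t" (3): a world point X has camera coordinates R X + t; the wrist camera has in their place "mount" (4x4, takes a point from camera to tool coordinates, whose origin is the TCP and whose axes are the flange's). Camera axes: x right, y down, z forward; pixel columns grow to the right and rows downward; lengths in m; the calibration is good to about 2 mm. The wrist camera is an equidistant fisheye: a pixel r from the principal point sees the ray r / f radians off the axis. A picture is of the moment at which its call begins: read the wrist's pose just before it. get_calibration takes no time and is no camera call.
- arm.job_done(): hands the job in; it is judged then, once.
Trained networks look in the newest picture that a camera, given by its name, has taken for a name from the list of things; names that differ only in an ending like _2 or _b are one class to them, and where a whole thing is asked for, a point or a joint stands for the part that bears it (a point fixed in the world has none). Each returns a list of dicts, best first, with "score" (0 to 1); they miss things now and then, are a little off and sometimes report something else, mostly with a low value. They report only what shows in the picture. A call takes as long as a camera call. They do not tell look-alikes from the thing itself.
- arm.recognise(thing, camera): "extent" ([left, top, width, height] in pixels, round what is visible of it).
- arm.trace(thing, camera): "mask" (480x640 bool, what is visible of it) and "extent" ([left, top, width, height] in pixels, round what is visible of it).
The state is a dict: "t": time; "q": joint angles; "qd": joint speeds; "joint_efforts": joint torques, N m; "eef_pos": TCP position; "ee_rot": TCP orientation; "force": force on the tool from outside, world axes, zero at the start; "moment": the same for the moment, N m; "width": finger opening in m; "gripper_force": force on a finger pad.
Only numpy, scipy, OpenCV 4.12 (cv2) and the standard library are available. Lean on these libraries where they do the work, as an engineer would, in place of code of your own. Each camera call takes 0.05 s, during which the arm holds its last target. There are 200 camera calls.

## Task

The primed heel blocks have been tipped in a heap on the drying tray: take the rake from its rest and rake them out into one even layer, none lying on another, spread so that the left, middle and right third of the tray each have at least one block in the front half and one in the back half. The primer is tacky, so touch the blocks only with the rake; keep them all in the tray and leave everything else on the bench where it is. Finish by laying the rake back in its rest, tines hanging over the drip pan as before.

Things in the scene. Friction and masses are not known exactly. Their poses are not given: they have to be found in the camera images.
- tray: shallow aluminium drying tray, fixed, 210 (its x) x 320 (its y) x 40 mm high, walls 4 mm, floor 4 mm thick; inside 202 x 312 mm. Origin: centre of its underside, on the bench; z up, y along its length, x across it pointing away from the robot
- rake: small hand rake, 0.16 kg, lying in its rest. Origin: on the axis of the wooden handle at the place to grip, near the balance point; x along the handle to the head, z up when the tines hang down. Handle 20 mm wide (y), 28 mm high (z), from x = -90 to +45 mm; ahead of it a bent steel neck 10 mm thick goes down to the head
- rake_tip (a point): middle of the line of tine tips, 82 mm ahead of and 110 mm below the rake's origin, axes as the rake's. The head: four straight tines 6 mm thick, 18 mm apart along y (60 mm over all; no block passes between), under a cross bar 64 mm wide, 10 mm thick, whose underside is 54 mm above the tips
- rest_saddle (a point): place of the rake's origin when it lies level in its rest, 125 mm above the bench; x along the handle to the head, z up. Fixed drip pan 220 x 90 x 10 mm with two forked posts 8 mm thick, 52 mm behind and 46 mm ahead of this point; forks 28 mm wide inside, flared to 44 at the top, from 14 mm below this point to 13 mm above
- heel1: brown rubber heel block, D-shaped, 42 mm long (x, the round end at +x) x 36 mm wide (y) x 24 mm high (z), about 40 g; origin at the middle of the block. The eight blocks start as a heap up to three layers high in the tray
- heel2: brown rubber heel block, D-shaped, 42 mm long (x, the round end at +x) x 36 mm wide (y) x 24 mm high (z), about 40 g; origin at the middle of the block. The eight blocks start as a heap up to three layers high in the tray
- heel3: brown rubber heel block, D-shaped, 42 mm long (x, the round end at +x) x 36 mm wide (y) x 24 mm high (z), about 40 g; origin at the middle of the block. The eight blocks start as a heap up to three layers high in the tray
- heel4: brown rubber heel block, D-shaped, 42 mm long (x, the round end at +x) x 36 mm wide (y) x 24 mm high (z), about 40 g; origin at the middle of the block. The eight blocks start as a heap up to three layers high in the tray
- heel5: brown rubber heel block, D-shaped, 42 mm long (x, the round end at +x) x 36 mm wide (y) x 24 mm high (z), about 40 g; origin at the middle of the block. The eight blocks start as a heap up to three layers high in the tray
- heel6: brown rubber heel block, D-shaped, 42 mm long (x, the round end at +x) x 36 mm wide (y) x 24 mm high (z), about 40 g; origin at the middle of the block. The eight blocks start as a heap up to three layers high in the tray
- heel7: brown rubber heel block, D-shaped, 42 mm long (x, the round end at +x) x 36 mm wide (y) x 24 mm high (z), about 40 g; origin at the middle of the block. The eight blocks start as a heap up to three layers high in the tray
- heel8: brown rubber heel block, D-shaped, 42 mm long (x, the round end at +x) x 36 mm wide (y) x 24 mm high (z), about 40 g; origin at the middle of the block. The eight blocks start as a heap up to three layers high in the tray
- can: bystander: blue primer can, 70 mm across, 130 mm high, standing close to one end of the tray; origin at the centre of its underside
- tape: bystander: roll of masking tape, 96 mm across, 38 mm high, lying flat close to the other end of the tray; origin at the centre of its underside
- jar: bystander: amber jar with a red cap, 60 mm across, 75 mm high, beyond the tray; origin at the centre of its underside
- screwdriver: bystander: red-handled screwdriver lying on the bench between the robot and the tray, about 200 mm long and under 40 mm high; origin near its middle, x along it
- last: bystander: green plastic shoe last about 270 mm (its x) x 90 mm, 112 mm high, standing on the bench on the other side of the bench from the rake's rest; origin at the middle of its sole
Not all that is in view belongs to the job. Leave any green look-alike of the heel7 alone.

How it is judged:
On the way:
1. the rake is lifted out of its rest (z of rake in the frame of rest_saddle above 0.03 m), for 0.1 s.
At the end, for the whole second after the job is handed in: All 8 blocks rest in the tray, middles under 28 mm above its underside (none on another); each of six fields (thirds along the length x halves across) holds a block's middle; rake released in both forks, within 25 mm along, 10 mm across, 6 mm in height, head as before, tines down (y of heel1 in the frame of tray between -0.156 and 0.156 m and x of heel1 in the frame of tray between -0.101 and 0.101 m and z of each of heel1, heel2, heel3, heel4, heel5, heel6, heel7, heel8 in the frame of tray below 0.028 m and linear speed of each of heel1, heel2, heel3, heel4, heel5, heel6, heel7, heel8, rake below 0.01 m/s and y of heel2 in the frame of tray between -0.156 and 0.156 m and x of heel2 in the frame of tray between -0.101 and 0.101 m and y of heel3 in the frame of tray between -0.156 and 0.156 m and x of heel3 in the frame of tray between -0.101 and 0.101 m and y of heel4 in the frame of tray between -0.156 and 0.156 m and x of heel4 in the frame of tray between -0.101 and 0.101 m and y of heel5 in the frame of tray between -0.156 and 0.156 m and x of heel5 in the frame of tray between -0.101 and 0.101 m and y of heel6 in the frame of tray between -0.156 and 0.156 m and x of heel6 in the frame of tray between -0.101 and 0.101 m and y of heel7 in the frame of tray between -0.156 and 0.156 m and x of heel7 in the frame of tray between -0.101 and 0.101 m and y of heel8 in the frame of tray between -0.156 and 0.156 m and x of heel8 in the frame of tray between -0.101 and 0.101 m and ((y of heel1 in the frame of tray below -0.052 m and x of heel1 in the frame of tray below 0 m) or (y of heel2 in the frame of tray below -0.052 m and x of heel2 in the frame of tray below 0 m) or (y of heel3 in the frame of tray below -0.052 m and x of heel3 in the frame of tray below 0 m) or (y of heel4 in the frame of tray below -0.052 m and x of heel4 in the frame of tray below 0 m) or (y of heel5 in the frame of tray below -0.052 m and x of heel5 in the frame of tray below 0 m) or (y of heel6 in the frame of tray below -0.052 m and x of heel6 in the frame of tray below 0 m) or (y of heel7 in the frame of tray below -0.052 m and x of heel7 in the frame of tray below 0 m) or (y of heel8 in the frame of tray below -0.052 m and x of heel8 in the frame of tray below 0 m)) and ((y of heel1 in the frame of tray below -0.052 m and x of heel1 in the frame of tray above 0 m) or (y of heel2 in the frame of tray below -0.052 m and x of heel2 in the frame of tray above 0 m) or (y of heel3 in the frame of tray below -0.052 m and x of heel3 in the frame of tray above 0 m) or (y of heel4 in the frame of tray below -0.052 m and x of heel4 in the frame of tray above 0 m) or (y of heel5 in the frame of tray below -0.052 m and x of heel5 in the frame of tray above 0 m) or (y of heel6 in the frame of tray below -0.052 m and x of heel6 in the frame of tray above 0 m) or (y of heel7 in the frame of tray below -0.052 m and x of heel7 in the frame of tray above 0 m) or (y of heel8 in the frame of tray below -0.052 m and x of heel8 in the frame of tray above 0 m)) and ((y of heel1 in the frame of tray between -0.052 and 0.052 m and x of heel1 in the frame of tray below 0 m) or (y of heel2 in the frame of tray between -0.052 and 0.052 m and x of heel2 in the frame of tray below 0 m) or (y of heel3 in the frame of tray between -0.052 and 0.052 m and x of heel3 in the frame of tray below 0 m) or (y of heel4 in the frame of tray between -0.052 and 0.052 m and x of heel4 in the frame of tray below 0 m) or (y of heel5 in the frame of tray between -0.052 and 0.052 m and x of heel5 in the frame of tray below 0 m) or (y of heel6 in the frame of tray between -0.052 and 0.052 m and x of heel6 in the frame of tray below 0 m) or (y of heel7 in the frame of tray between -0.052 and 0.052 m and x of heel7 in the frame of tray below 0 m) or (y of heel8 in the frame of tray between -0.052 and 0.052 m and x of heel8 in the frame of tray below 0 m)) and ((y of heel1 in the frame of tray between -0.052 and 0.052 m and x of heel1 in the frame of tray above 0 m) or (y of heel2 in the frame of tray between -0.052 and 0.052 m and x of heel2 in the frame of tray above 0 m) or (y of heel3 in the frame of tray between -0.052 and 0.052 m and x of heel3 in the frame of tray above 0 m) or (y of heel4 in the frame of tray between -0.052 and 0.052 m and x of heel4 in the frame of tray above 0 m) or (y of heel5 in the frame of tray between -0.052 and 0.052 m and x of heel5 in the frame of tray above 0 m) or (y of heel6 in the frame of tray between -0.052 and 0.052 m and x of heel6 in the frame of tray above 0 m) or (y of heel7 in the frame of tray between -0.052 and 0.052 m and x of heel7 in the frame of tray above 0 m) or (y of heel8 in the frame of tray between -0.052 and 0.052 m and x of heel8 in the frame of tray above 0 m)) and ((y of heel1 in the frame of tray above 0.052 m and x of heel1 in the frame of tray below 0 m) or (y of heel2 in the frame of tray above 0.052 m and x of heel2 in the frame of tray below 0 m) or (y of heel3 in the frame of tray above 0.052 m and x of heel3 in the frame of tray below 0 m) or (y of heel4 in the frame of tray above 0.052 m and x of heel4 in the frame of tray below 0 m) or (y of heel5 in the frame of tray above 0.052 m and x of heel5 in the frame of tray below 0 m) or (y of heel6 in the frame of tray above 0.052 m and x of heel6 in the frame of tray below 0 m) or (y of heel7 in the frame of tray above 0.052 m and x of heel7 in the frame of tray below 0 m) or (y of heel8 in the frame of tray above 0.052 m and x of heel8 in the frame of tray below 0 m)) and ((y of heel1 in the frame of tray above 0.052 m and x of heel1 in the frame of tray above 0 m) or (y of heel2 in the frame of tray above 0.052 m and x of heel2 in the frame of tray above 0 m) or (y of heel3 in the frame of tray above 0.052 m and x of heel3 in the frame of tray above 0 m) or (y of heel4 in the frame of tray above 0.052 m and x of heel4 in the frame of tray above 0 m) or (y of heel5 in the frame of tray above 0.052 m and x of heel5 in the frame of tray above 0 m) or (y of heel6 in the frame of tray above 0.052 m and x of heel6 in the frame of tray above 0 m) or (y of heel7 in the frame of tray above 0.052 m and x of heel7 in the frame of tray above 0 m) or (y of heel8 in the frame of tray above 0.052 m and x of heel8 in the frame of tray above 0 m)) and x of rake in the frame of rest_saddle between -0.025 and 0.025 m and y of rake in the frame of rest_saddle between -0.01 and 0.01 m and z of rake in the frame of rest_saddle between -0.006 and 0.006 m and x of rake_tip in the frame of rest_saddle above 0.04 m and z of rake_tip in the frame of rest_saddle below -0.09 m); the robot touches nothing.
It fails at once if a heel block is touched with the fingers or the arm (contact force between any of the fingers, the arm and heel1 above 0.5 N or contact force between any of the fingers, the arm and heel2 above 0.5 N or contact force between any of the fingers, the arm and heel3 above 0.5 N or contact force between any of the fingers, the arm and heel4 above 0.5 N or contact force between any of the fingers, the arm and heel5 above 0.5 N or contact force between any of the fingers, the arm and heel6 above 0.5 N or contact force between any of the fingers, the arm and heel7 above 0.5 N or contact force between any of the fingers, the arm and heel8 above 0.5 N).
It fails at once if a heel block leaves the tray (horizontal distance between any of heel1, heel2, heel3, heel4, heel5, heel6, heel7, heel8 and tray above 0.21 m or z of any of heel1, heel2, heel3, heel4, heel5, heel6, heel7, heel8 in the frame of tray below 0 m).
It fails at once if a bystander (can, tape roll, jar, screwdriver or shoe last) is moved more than 20 mm (distance of any of can, tape, jar, screwdriver, last from where it was at the start of the episode above 0.02 m).
It also fails if it takes over 72 s, if anything falls off the work surface, if the arm or the gripper's body presses on something with over 40 N, if the wrist force passes 120 N, or if a joint passes its speed limit or range.

## Working session

There is one attempt and no reset: what is moved stays moved. The work goes in short steps, Python scripts to look and compute and a shell command to move; the robot and the scene stay as the last step left them, time stands still between calls to the robot, and variables do not carry over. Pictures are saved under pics/ and viewed, at most 10 in all, crops included, and the job is handed in when it is done.

```bash
mkdir -p pics; ls
cat > h.py <<'E'
import numpy as np, cv2
from station import arm
def pts(name,img=None,stride=1):
    c=arm.get_calibration(name); f,d=img if img else arm.grab_frame(name)
    v,u=np.mgrid[0:480:stride,0:640:stride]; z=d[::stride,::stride]
    K=np.array(c["mtx"]); p=np.stack([(u-K[0,2])/K[0,0]*z,(v-K[1,2])/K[1,1]*z,z],-1)
    R=np.array(c["R"]);t=np.array(c["t"])
    w=(p-t)@R
    w[z==0]=np.nan
    return f,w
E
python3 - <<'E'
from h import *
print(arm.get_state()); print(arm.hold_point_z)
a=[]
for n in("top","side"):
    f,w=pts(n); np.save(f"pics/{n}.npy",w); cv2.imwrite(f"pics/{n}0.png",f[:,:,::-1])
    print(n,np.array(arm.get_calibration(n)["t"]), np.nanmin(w[...,:],(0,1)),np.nanmax(w,(0,1)))
E
```

```text
pics
{'t': 0.0, 'q': array([ 1.47209366e+00,  3.59399687e-01,  1.11098237e-02, -3.94193480e-04,
       -1.22412612e+00, -2.88100104e-01]), 'qd': array([ 2.50221295e-05,  9.28202279e-04,  1.52651081e-04, -1.16858079e-03,
       -6.99565657e-04, -8.40922620e-04]), 'joint_efforts': array([ 5.64721831e-04, -5.82716238e+01,  2.93055475e+01,  6.99728832e+00,
        6.95289214e-03, -1.73808612e-04]), 'eef_pos': array([0.25445604, 0.62468216, 0.22562867]), 'ee_rot': array([ 3.13993445e+00, -1.04947843e-04, -3.86936923e-01]), 'force': array([ 0.21460801, -0.44010705,  0.1202356 ]), 'moment': array([-0.01295421, -0.03103078, -0.01319731]), 'gripper_force': 0.0, 'width': 0.08750721384738076}
0.0188
top [-0.02474624  0.60917944  1.30121256] [-0.01647996 -1.44087582 -0.77653054] [1.71284678 1.33346723 0.34100162]
side [0.52235914 0.25447162 0.85411111] [-0.38892201 -2.13533706 -0.58877209] [1.73229581 0.61023574 0.66775837]
```

View pics/top0.png

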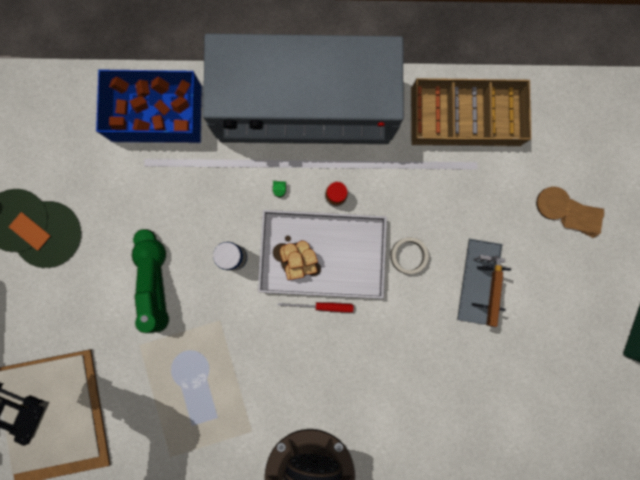

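View pics/side0.png

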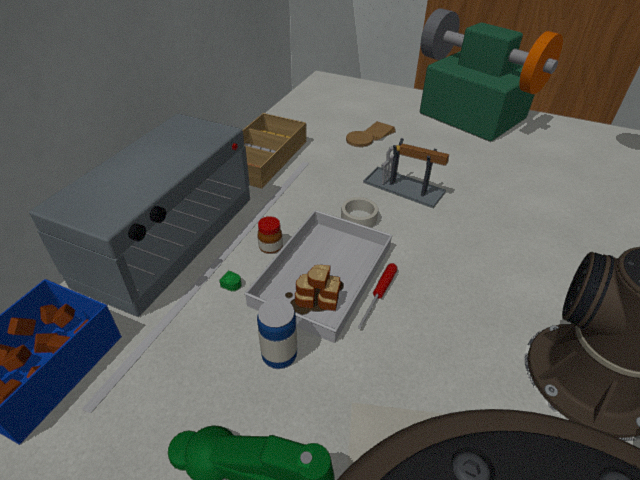

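The top view shows the tray centred near (324,255) with the heap at (298,260), the can at (229,256), the tape at (410,256) and the jar at (336,193). The screwdriver is near (330,307) and the rest with the rake near (495,290). The rake's head is at the upper end, around (490,262). Things that could be mistaken for a heel block: the green look-alike at (279,188), the blocks in the blue bin at (150,100), and the tan pieces at (570,210). For the rake, the only match is the wooden handle at (495,293).

Run:
```python
from h import *
w=np.load("pics/top.npy"); f=cv2.imread("pics/top0.png")
def at(u,v,k=1):
    return np.nanmedian(w[v-k:v+k+1,u-k:u+k+1].reshape(-1,3),0).round(4)
for n,p in dict(bench=(330,340),floor=(350,255),can=(229,254),tape=(410,240),jar=(336,192),sd=(335,307),last=(147,290),hand=(496,290)).items(): print(n,at(*p))
# tray rim
m=(w[...,2]>.03)&(w[...,2]<.05); m[:205]=0;m[305:]=0;m[:,:255]=0;m[:,392:]=0
q=w[m][:,:2].astype(np.float32); r=cv2.minAreaRect(q); print("tray",r,len(q), np.degrees(0))
# handle
s=(slice(225,335),slice(455,530)); ww=w[s]
m=(ww[...,2]>.11)&(ww[...,2]<.16); q=ww[m]; print("hand",len(q),cv2.minAreaRect(q[:,:2].astype(np.float32)),np.median(q[:,2]),np.percentile(q[:,2],[5,95]))
hsv=cv2.cvtColor(f,cv2.COLOR_BGR2HSV)[s]
mw=m&(hsv[...,1]>110); q=ww[mw]; print("wood",len(q),cv2.minAreaRect(q[:,:2].astype(np.float32)),cv2.fitLine(q[:,:2].astype(np.float32),2,0,.01,.01).ravel(),q.min(0),q.max(0))
m=(ww[...,2]>.004)&(ww[...,2]<.02); q=ww[m]; print("pan",len(q),cv2.minAreaRect(q[:,:2].astype(np.float32)))
m=(w[...,2]>.02); m[:215]=0;m[295:]=0;m[:,:268]=0;m[:,325:]=0
q=w[m]; print("heap",q.min(0),q.max(0),np.percentile(q[:,2],[5,50,95]))
cv2.imwrite("pics/c1.png",cv2.resize(np.hstack([f[205:335,250:400],f[205:335,440:560]]),None,fx=2.9,fy=2.9,interpolation=cv2.INTER_CUBIC))
```

```text
bench [ 3.44e-01 -5.21e-02 -2.00e-04]
floor [ 0.5692 -0.1043  0.006 ]
can [0.5651 0.1972 0.131 ]
tape [ 0.6077 -0.2584  0.0385]
jar [ 0.7264 -0.0631  0.0755]
sd [ 0.4327 -0.0638  0.0247]
last [0.4772 0.4005 0.0975]
hand [ 0.4819 -0.4459  0.1362]
tray ((0.5824639201164246, -0.031729668378829956), (0.3247870206832886, 0.23712366819381714), 87.31383514404297) 1286 0.0
hand 792 ((0.477100133895874, -0.447222501039505), (0.05261510983109474, 0.16698093712329865), 80.2884750366211) 0.1341677450484217 [0.11499779 0.14267814]
wood 589 ((0.46972042322158813, -0.44580066204071045), (0.020465979352593422, 0.14678573608398438), 80.75772094726562) [ 0.9855087  -0.16962492  0.466505   -0.4434823 ] [ 0.39608013 -0.46439362  0.11170984] [ 0.54222576 -0.42484792  0.14835936]
pan 1198 ((0.5057888627052307, -0.4844173789024353), (0.2006799876689911, 0.29091429710388184), 89.2522964477539)
heap [ 0.4666435  -0.03449765  0.02062515] [0.67365892 0.10998283 0.08453244] [0.02532111 0.0500102  0.0778382 ]
```

View pics/c1.png

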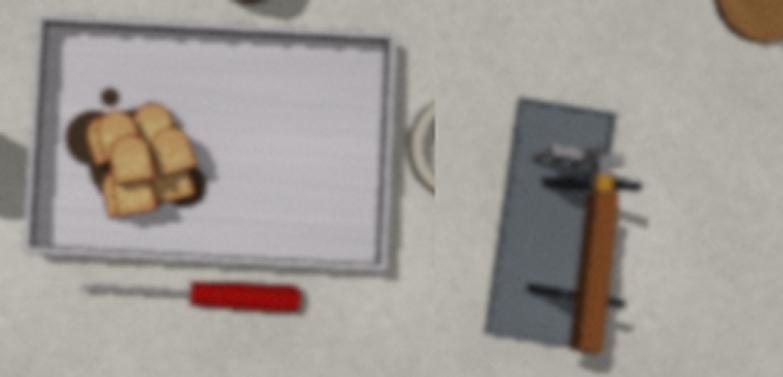

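The crop shows the tray rim corners near (42,20), (390,40), (383,268) and (30,248). The heap covers (70..205, 85..215), against the left (+y) end. The rake handle runs from (590,350) to (605,180) with its head hanging at (575,155), so it is lying in the forks.

```bash
cat >> h.py <<'E'
from scipy.spatial.transform import Rotation as Ro
def ray(name,u,v,z):
    c=arm.get_calibration(name);K=np.array(c["mtx"]);R=np.array(c["R"]);t=np.array(c["t"])
    o=-R.T@t; d=R.T@np.linalg.inv(K)@np.array([u,v,1.]); return o+d*(z-o[2])/d[2]
def rows(p,yaws,p0=None,y0=None):
    "p: list of world xyz, yaws: world tool yaws deg; prints tool-unit rows from present pose"
    s=arm.get_state(); 
    p0=s["eef_pos"] if p0 is None else np.array(p0); y0=np.degrees(s["ee_rot"][2]) if y0 is None else y0
    c,sn=np.cos(np.radians(y0)),np.sin(np.radians(y0))
    R=np.array([[c,sn,0],[sn,-c,0],[0,0,-1.]])
    for a,y in zip(p,yaws):
        d=R.T@(np.array(a)-p0)/.025; dy=-((y-y0+180)%360-180)/5
        print([*d.round(2).tolist(),round(dy,2)])
E
python3 - <<'E'
from h import *
c=[ray("top",250+a/2.9,205+b/2.9,.04)[:2] for a,b in((42,20),(390,40),(383,268),(30,248))]
print(np.round(c,4),np.mean(c,0),[np.linalg.norm(c[i]-c[i-1]) for i in range(4)])
print("tray yaw",np.degrees(np.arctan2(*(c[0]-c[1])[::-1]))-90,np.degrees(np.arctan2(*(c[0]-c[3])[::-1])))
w=np.load("pics/top.npy"); f=cv2.imread("pics/top0.png")
hsv=cv2.cvtColor(f,cv2.COLOR_BGR2HSV)
m=(hsv[...,1]>120)&(hsv[...,0]<25); m[:260]=0;m[330:]=0;m[:,:480]=0;m[:,515:]=0
v,u=np.nonzero(m); q=np.array([ray("top",a,b,.139)[:2] for a,b in zip(u,v)],np.float32)
r=cv2.minAreaRect(q);l=cv2.fitLine(q,2,0,.01,.01).ravel();print(len(q),r,l,np.degrees(np.arctan2(l[1],l[0])))
ax=l[:2]*np.sign(l[0]);s=(q-l[2:])@ax;print("rear",l[2:]+ax*s.min(),"front",l[2:]+ax*s.max(),s.max()-s.min())
# posts: fork tops z~.138
for a,b in((545,183),(640,186),(530,288),(625,303)):print(ray("top",440+(a-435)/2.9,205+b/2.9,.138))
rows([(.5,.3,.26),(.55,0,.26),(.47,-.44,.24)],[-60,-120,170])
E
```

```text
[[ 0.6787  0.1212]
 [ 0.6628 -0.1917]
 [ 0.4587 -0.1846]
 [ 0.4751  0.1293]] [ 0.56884681 -0.03143792] [np.float64(0.20375685626402693), np.float64(0.3132832158997494), np.float64(0.20424475272141607), np.float64(0.31432668708685546)]
tray yaw -2.9121244939404534 -2.29152572167692
570 ((0.4700024724006653, -0.4422962963581085), (0.026465468108654022, 0.14440946280956268), 80.72296905517578) [ 0.9916639  -0.12885153  0.46716487 -0.4413011 ] -7.4032316
rear [ 0.39851904 -0.43238163] front [ 0.5417662 -0.4509944] 0.14445135
[ 0.53417218 -0.40192275  0.138     ]
[ 0.53207486 -0.48125722  0.138     ]
[ 0.44758383 -0.38797423  0.138     ]
[ 0.43556024 -0.46667587  0.138     ]
[14.0, 8.32, -1.37, np.float64(7.57)]
[20.38, 18.68, -1.37, np.float64(19.57)]
[24.05, 36.19, -0.57, np.float64(33.57)]
```

```bash
python3 -m crank '[[[2,1.2,-0.6,1.8],[4,2.4,-1.4,3.6],[6,3.6,-1.4,5.4],[8,4.8,-1.4,7.2],[10,6,-1.4,9],[12,7.2,-1.4,10.8],[14,8.3,-1.4,12.6],[15.3,10.4,-1.4,14.4],[16.6,12.5,-1.4,16.2],[17.8,14.5,-1.4,18],[19.1,16.6,-1.4,19.6],[20.4,18.7,-1.4,21.2]]]' 0.2
python3 - <<'E'
from h import *
rows([(.47,-.44,.24)],[172])
E
```

```text
t: 1.6
eef_pos: [0.5504, -0.0022, 0.2615]
ee_rot: [3.141, 0.0, -2.241]
force: [1.0, 1.3, 0.9]
width: 0.0706
gripper_force: 0.0
[15.72, -8.36, 0.86, np.float64(11.92)]
```

```bash
python3 -m crank '[[[2,-1.2,0.2,1.8],[4,-2.4,0.4,3.6],[6,-3.6,0.6,5.4],[8,-4.8,0.8,7.2],[10,-6,0.8,9],[12,-7.1,0.8,10.8],[13.8,-8.1,0.8,11.9],[15.3,-8.9,0.9,11.9],[15.3,-8.9,0.9,11.9],[15.3,-8.9,0.9,11.9]]]'
python3 - <<'E'
from h import *
s=arm.get_state(); f,d=arm.grab_frame("wrist"); c=arm.get_calibration("wrist"); print(c["mtx"],c["mount"],{k:np.shape(v) for k,v in c.items()})
np.savez("pics/w1.npz",f=f,d=d,p=s["eef_pos"],r=s["ee_rot"]); print(s["eef_pos"],s["ee_rot"])
cv2.imwrite("pics/w1.png",f[:,:,::-1])
E
```

```text
t: 2.85
eef_pos: [0.4889, -0.4383, 0.2385]
ee_rot: [3.141, -0.001, 3.007]
force: [0.6, -0.1, -0.2]
width: 0.0699
gripper_force: 0.0
[[371.64829954   0.         325.21550972]
 [  0.         371.64829954 237.78384914]
 [  0.           0.           1.        ]] [[ 2.85658373e-04 -9.54785274e-01 -2.97296148e-01  8.15088250e-02]
 [ 9.99999933e-01  2.04562588e-04  3.03888925e-04 -1.51235659e-03]
 [-2.29333001e-04 -2.97296215e-01  9.54785268e-01 -1.58755772e-01]
 [ 0.00000000e+00  0.00000000e+00  0.00000000e+00  1.00000000e+00]] {'mtx': (3, 3), 'mount': (4, 4)}
[ 0.48887161 -0.43830912  0.23846237] [ 3.14098969e+00 -9.49892719e-04  3.00713616e+00]
```

View pics/w1.png

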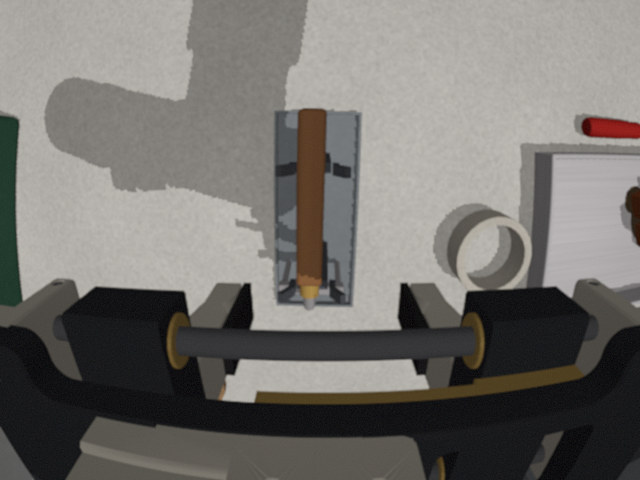

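The wrist picture shows the handle from its rear end at (312,109) to the end of the wood at (310,285), with the ferrule below. The posts are at about row 168 and row 290, and the fingers straddle the handle's line.

```bash
cat >> h.py <<'E'
def wray(u,v,z,p,r):
    c=arm.get_calibration("wrist");K=np.array(c["mtx"]);M=np.array(c["mount"])
    a=np.stack([(np.asarray(u)-K[0,2])/K[0,0],(np.asarray(v)-K[1,2])/K[1,1]],-1); th=np.linalg.norm(a,axis=-1,keepdims=True)
    d=np.concatenate([a/np.maximum(th,1e-9)*np.sin(th),np.cos(th)],-1)
    R=Ro.from_euler("xyz",r).as_matrix()
    o=p+R@M[:3,3]; D=d@(R@M[:3,:3]).T
    return o+D*((z-o[2])/D[...,2])[...,None]
E
python3 - <<'E'
from h import *
L=np.load("pics/w1.npz");f=L["f"];p=L["p"];r=L["r"]
h=cv2.cvtColor(f,cv2.COLOR_RGB2HSV);m=(h[...,1]>120)&((h[...,0]<25));m[:100]=0;m[310:]=0;m[:,:285]=0;m[:,340:]=0
for v in (120,150,180,210,240,270,280):
    u=np.nonzero(m[v])[0]; q=wray([u.min()-.5,u.max()+.5],[v,v],.139,p,r); print(v,u.min(),u.max(),q.mean(0).round(4),"w",np.linalg.norm(q[0]-q[1]).round(4))
v,u=np.nonzero(m); q=wray(u,v,np.full(len(u),.139),p,r)
l=cv2.fitLine(q[:,:2].astype(np.float32),2,0,.01,.01).ravel();ax=l[:2]*np.sign(l[0]);s=(q[:,:2]-l[2:])@ax
print(np.degrees(np.arctan2(ax[1],ax[0])),l[2:]+ax*s.min(),l[2:]+ax*s.max(),s.max()-s.min())
for pt in((288,168),(343,168),(285,290),(340,292)): print(wray(*pt,.13,p,r))
print(wray(np.array([276,360,276,353]),np.array([112,112,304,304]),np.full(4,.01),p,r)[:,:2].round(4))
E
```

```text
120 299 324 [ 0.4026 -0.4375  0.139 ] w 0.0178
150 298 323 [ 0.4232 -0.4411  0.139 ] w 0.018
180 298 322 [ 0.4441 -0.4444  0.139 ] w 0.0175
210 298 321 [ 0.4654 -0.4478  0.139 ] w 0.0171
240 297 321 [ 0.4876 -0.4515  0.139 ] w 0.0183
270 298 321 [ 0.511  -0.4546  0.139 ] w 0.018
280 297 321 [ 0.5191 -0.4562  0.139 ] w 0.019
-9.084493 [ 0.39565227 -0.43647879] [ 0.53337805 -0.45850066] 0.1394752850029236
[ 0.43439698 -0.45943851  0.13      ]
[ 0.43983719 -0.42014134  0.13      ]
[ 0.52910739 -0.47741874  0.13      ]
[ 0.53657485 -0.43426052  0.13      ]
[[ 0.3861 -0.4768]
 [ 0.3981 -0.3913]
 [ 0.6002 -0.513 ]
 [ 0.612  -0.4234]]
```

```bash
python3 -m crank '[[[0,-0.5,0.5,0.28],[0,-0.5,1.5,0.28],[0,-0.5,2.5,0.28],[0,-0.5,3,0.28],[0,-0.5,3,0.28],[0,-0.5,3,0.28]]]'
python3 - <<'E'
from h import *
rows([(.487,-.451,.106)],[170.9])
s=arm.get_state(); f,d=arm.grab_frame("wrist");p,r=s["eef_pos"],s["ee_rot"]
h=cv2.cvtColor(f,cv2.COLOR_RGB2HSV);m=(h[...,1]>120)&((h[...,0]<25));m[310:]=0;m[:,:265]=0;m[:,370:]=0
for v in range(20,300,40):
    u=np.nonzero(m[v])[0]
    if len(u): q=wray([u.min()-.5,u.max()+.5],[v,v],.139,p,r); print(v,u.min(),u.max(),q.mean(0).round(4),"w",np.linalg.norm(q[0]-q[1]).round(4))
E
```

```text
t: 3.65
eef_pos: [0.4881, -0.4512, 0.1651]
ee_rot: [-3.141, 0.001, 2.984]
force: [-0.4, 0.0, 0.1]
width: 0.0703
gripper_force: 0.0
[0.05, -0.0, 2.36, np.float64(0.01)]
140 310 347 [ 0.4147 -0.4394  0.139 ] w 0.0187
180 310 347 [ 0.4346 -0.4425  0.139 ] w 0.019
220 310 345 [ 0.455  -0.4462  0.139 ] w 0.0185
260 311 343 [ 0.4766 -0.4499  0.139 ] w 0.0175
```

```bash
python3 -m crank '[[[0,0,1,0],[0,0,2,0],[0,0,2.36,0],[0,0,2.36,0],[0,0,2.36,0]]]' && python3 -m crank '[[[0,0,0,0],[0,0,0,0],[0,0,0,0],[0,0,0,0],[0,0,0,0]]]' 1 55
```

```text
t: 4.32
eef_pos: [0.4882, -0.4513, 0.1064]
ee_rot: [-3.141, 0.002, 2.984]
force: [-0.2, -0.7, -0.6]
width: 0.0707
gripper_force: 0.0
t: 4.95
eef_pos: [0.4875, -0.4508, 0.105]
ee_rot: [-3.142, -0.0, 2.983]
force: [-0.1, -1.1, 0.4]
width: 0.0258
gripper_force: 0.0
```

```bash
python3 -m crank '[[[0,0,-0.5,0],[0,0,-1.5,0],[0,0,-3,0],[0,0,-4.5,0],[0,0,-5,0],[0,0,-5,0]]]'
python3 - <<'E'
from h import *
rows([(.45,-.2,.24),(.5,-.06,.24)],[-150,-100])
f,w=pts("top");w=w[200:345,450:540];m=(w[...,2]>.1);print(cv2.minAreaRect(w[m][:,:2].astype(np.float32)),np.percentile(w[m][:,2],[5,50,95]))
E
```

```text
t: 5.7
eef_pos: [0.4877, -0.4508, 0.2308]
ee_rot: [-3.141, 0.001, 2.983]
force: [-0.0, 0.9, -1.8]
width: 0.0194
gripper_force: 55.0
[3.07, 9.67, -0.37, np.float64(-7.81)]
[1.98, 15.51, -0.37, np.float64(-17.81)]
((0.5240370035171509, -0.32319432497024536), (0.2915707230567932, 0.20250575244426727), 86.35053253173828) [0.61559378 0.66212014 0.71221369]
```

```bash
cat >> h.py <<'E'
TC=np.array([.569,-.0315]);TY=np.radians(-2.6)
TR=np.array([[np.cos(TY),-np.sin(TY)],[np.sin(TY),np.cos(TY)]])
def tray(w): return np.concatenate([(w[...,:2]-TC)@TR,w[...,2:]],-1)
def hmap(w,step=.012):
    t=tray(w).reshape(-1,3); t=t[~np.isnan(t[:,0])]
    xs=np.arange(.096,-.1,-step); ys=np.arange(.15,-.151,-step)
    print("x\\y  "+" ".join(f"{int(y*1000):4d}" for y in ys))
    for x in xs:
        o=[]
        for y in ys:
            k=(abs(t[:,0]-x)<step/2)&(abs(t[:,1]-y)<step/2)
            o.append(f"{int(np.median(t[k,2])*1000):4d}" if k.any() else "   .")
        print(f"{int(x*1000):4d} "+" ".join(o))
def T(x,y): return TR@np.array([x,y])+TC
def topimg(fn,f):
    "rectified tray floor-plane view, 2 px/mm; x up, y left"
    c=arm.get_calibration("top");K=np.array(c["mtx"]);R=np.array(c["R"]);t=np.array(c["t"])
    P=[];Q=[]
    for x,y in((-.12,-.17),(.12,-.17),(.12,.17),(-.12,.17)):
        X=R@np.array([*T(x,y),.028])+t; u=K@X; P.append(u[:2]/u[2]); Q.append(((.17-y)*2000,(.12-x)*2000))
    H=cv2.getPerspectiveTransform(np.float32(P),np.float32(Q)); g=cv2.warpPerspective(f,H,(680,480),flags=cv2.INTER_CUBIC)
    for y in(-.156,-.052,.052,.156): cv2.line(g,(int((.17-y)*2000),38),(int((.17-y)*2000),442),(0,0,255),1)
    cv2.line(g,(28,240),(652,240),(0,0,255),1); cv2.imwrite(fn,g[:,:,::-1])
E
python3 - <<'E'
from h import *
w=np.load("pics/top.npy");hmap(w)
E
```

```text
x\y   150  137  125  113  101   89   77   65   53   41   29   17    5   -6  -18  -30  -42  -54  -66  -78  -90 -102 -114 -126 -138 -150
  96    4    2    3    4    3    3    3    4    3    3    3    3    3    4    3    3    4    4    3    3    3    3    3    2    5    4
  84    4    4    3    4    1    5    4    4    4    5    4    5    4    3    4    3    3    4    3    4    3    3    3    4    4    6
  72    4    3    3    3    4    5    5    3    4    3    3    4    3    3    3    3    3    3    4    3    3    4    3    4    3    5
  60    3    3    5    3    4    3    2    5    4    4    2    5    3    4    4    3    3    4    3    5    3    4    3    3    4    6
  48    5    4    3    3    4    3    3    3    4    3    3    5    2    4    3    4    3    3    2    4    2    4    3    3    3    4
  36    4    3    4    4    3    4    4    4    6    4    3    4    5    4    4    4    3    3    4    4    3    2    3    1    5    4
  24    4    3    3    3    6   49   47   27   28   28    5    3    3    3    5    3    1    4    4    3    4    3    4    3    3    4
  12    5    3    5 
[... 629 characters left out ...]
    5    3    3    4    5
 -47    4    3    3    3    3   30   52   52   52   28   27    8    4    3    3    5    6    4    5    3    4    3    3    4    4    4
 -59    3    3    4    5    3   26   53   51   51    4    4    4    3    4    3    4    2    3    4    4    2    3    5    3    4    4
 -71    4    5    4    3    3    4    5    3    3    4    3    4    3    4    2    2    3    3    4    3    3    3    3    4    3    5
 -83    4    4    4    4    2    4    3    3    3    3    3    4    3    5    2    2    4    2    2    3    3    4    3    3    3    7
 -95    5    6    7    3    4    6    7    4    5    5    6    5    4    6    7    5    4    4    6    7    6    5    4    5    4    7
```

```bash
cat >> h.py <<'E'
RY=-9.08+180-170.9  # rake yaw minus tool yaw (mod 180) ~0
def plan(tips,ryaw=90.,dz=-.0912,ahead=.082):
    "tips: tray-frame (x,y,z world) tip points; ryaw: rake yaw in tray frame deg (scalar or list)"
    P=[];Y=[]
    ry=np.broadcast_to(ryaw,len(tips))
    for (x,y,z),a in zip(tips,ry):
        a=np.radians(a)
        b=T(x-ahead*np.cos(a),y-ahead*np.sin(a)); P.append((*b,z-dz)); Y.append(np.degrees(a+TY)+180)
    rows(P,Y)
E
python3 - <<'E'
from h import *
plan([(0,-.08,.14),(0,-.08,.02),(0,-.08,.006)]); print(T(0,-.162))
E
```

```text
[-1.32, 10.62, -0.07, np.float64(-19.29)]
[-1.32, 10.62, 4.73, np.float64(-19.29)]
[-1.32, 10.62, 5.29, np.float64(-19.29)]
[ 0.5616512  -0.19333323]
```

```bash
python3 -m crank '[[[-0.1,1,0,-2],[-0.3,2.2,0,-4],[-0.4,3.4,0,-6],[-0.6,4.6,0,-8],[-0.8,5.8,0,-10],[-0.9,7,0,-12],[-1,8.2,0,-14],[-1.2,9.4,0,-16],[-1.3,10.6,0.6,-18],[-1.3,10.6,2.5,-19.3],[-1.3,10.6,4,-19.3],[-1.3,10.6,4.5,-19.3]]]'
python3 - <<'E'
from h import *
plan([(0,-.08,.03),(0,-.08,.006)]); 
f,w=pts("side"); cv2.imwrite("pics/s1.png",cv2.resize(f[180:380,220:480,::-1],None,fx=3,fy=3,interpolation=cv2.INTER_CUBIC)[:600,:780])
E
```

```text
t: 7.25
eef_pos: [0.5588, -0.1939, 0.1137]
ee_rot: [3.135, 0.0, -1.616]
force: [-1.0, 0.5, -0.4]
width: 0.0195
gripper_force: 55.0
[-0.03, -0.11, -0.3, np.float64(0.0)]
[-0.03, -0.11, 0.66, np.float64(0.0)]
```

View pics/s1.png

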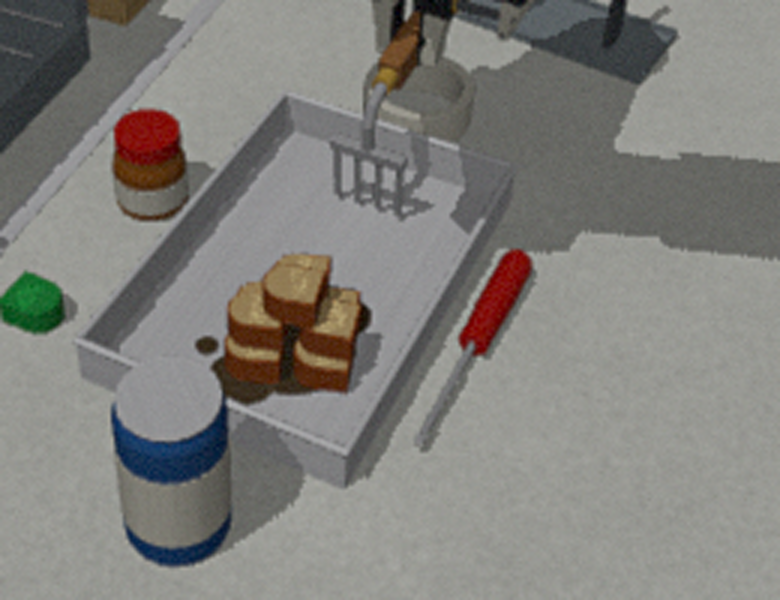

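The side view shows the rake hanging level in the gripper, tines at (340–405, 150–215) close above the empty tray floor. The heap is intact at (225–360, 255–390): a top block on two-high stacks. I'll touch the floor gently to get the tip height.

```bash
for i in 1 2; do python3 -m crank '[[[0,0,0.1,0],[0,0,0.2,0],[0,0,0.2,0]]]' | egrep "pos|force: \["; done; for i in 1 2 3; do python3 -m crank '[[[0,0,0.1,0],[0,0,0.1,0]]]' | egrep "pos|force: \["; done
```

```text
eef_pos: [0.5618, -0.1944, 0.1135]
force: [0.6, 0.4, -1.3]
eef_pos: [0.5618, -0.1947, 0.1085]
force: [-2.2, -2.0, 4.9]
eef_pos: [0.5625, -0.1958, 0.1076]
force: [-3.4, -4.2, 13.7]
eef_pos: [0.5631, -0.1968, 0.1065]
force: [-3.7, -8.5, 19.5]
eef_pos: [0.5637, -0.1979, 0.1052]
force: [-5.6, -12.3, 25.2]
```

```bash
python3 -m crank '[[[0,0,-0.7,0],[0,0,-0.7,0],[0,0,-0.7,0]]]'; python3 -m crank '[[[0,0,0.1,0],[0,0,0.2,0],[0,0,0.2,0]]]' | egrep "pos|force: \["; for i in 1 2; do python3 -m crank '[[[0,0,0.1,0],[0,0,0.1,0]]]' | egrep "pos|force: \["; done
python3 - <<'E'
from h import *
f,w=pts("top"); t=tray(w); u=t.reshape(-1,3)
# handle top profile along y
k=(u[:,2]>.05)&(u[:,2]<.2)&(u[:,1]<-.02)&(abs(u[:,0])<.04)&(u[:,1]>-.3)
u=u[k]
for y in np.arange(-.05,-.3,-.01):
    j=abs(u[:,1]-y)<.005
    if j.any(): print(round(y,3),j.sum(),u[j,2].max().round(4),np.median(u[j,2]).round(4),u[j,0].mean().round(4))
E
```

```text
t: 9.18
eef_pos: [0.561, -0.1941, 0.1168]
ee_rot: [3.141, 0.0, -1.616]
force: [-0.8, 0.7, -2.1]
width: 0.0194
gripper_force: 54.9
eef_pos: [0.561, -0.1942, 0.1118]
force: [0.6, 0.3, -2.2]
eef_pos: [0.5612, -0.1943, 0.1098]
force: [1.1, -0.2, -1.6]
eef_pos: [0.5612, -0.1943, 0.1074]
force: [0.2, 0.5, -2.2]
```

```bash
for i in 1 2 3; do python3 -m crank '[[[0,0,0.08,0],[0,0,0.08,0]]]' | egrep "pos|force: \["; done
python3 - <<'E'
from h import *
f,w=pts("side"); t=tray(w); u=t.reshape(-1,3); u=u[~np.isnan(u[:,0])]
k=(u[:,2]>.006)&(u[:,2]<.2)&(u[:,1]<-.04)&(abs(u[:,0])<.045)&(u[:,1]>-.27)
u=u[k]
for y in np.arange(-.05,-.27,-.01):
    j=abs(u[:,1]-y)<.005
    if j.any(): print(round(y,3),j.sum(),u[j].min(0).round(3),u[j].max(0).round(3))
E
```

```text
eef_pos: [0.5616, -0.1945, 0.106]
force: [-0.4, -1.3, 1.7]
eef_pos: [0.5619, -0.1951, 0.1052]
force: [-3.0, -3.8, 10.5]
eef_pos: [0.5622, -0.1961, 0.1043]
force: [-4.5, -6.9, 16.4]
-0.08 206 [-0.031 -0.085  0.007] [ 0.031 -0.079  0.103]
-0.09 154 [-0.032 -0.094  0.006] [ 0.032 -0.085  0.114]
-0.1 17 [-0.004 -0.105  0.006] [ 0.005 -0.097  0.116]
-0.11 32 [-0.007 -0.114  0.106] [ 0.009 -0.106  0.121]
-0.12 144 [-0.043 -0.125  0.102] [ 0.045 -0.116  0.194]
-0.13 256 [-0.044 -0.135  0.1  ] [ 0.045 -0.125  0.195]
-0.14 172 [-0.044 -0.145  0.102] [ 0.045 -0.135  0.2  ]
-0.15 520 [-0.045 -0.155  0.007] [ 0.044 -0.145  0.193]
-0.16 155 [-0.044 -0.165  0.007] [ 0.045 -0.155  0.187]
-0.17 64 [-0.042 -0.175  0.03 ] [ 0.016 -0.166  0.199]
-0.18 157 [-0.044 -0.185  0.019] [ 0.032 -0.175  0.2  ]
-0.19 80 [-0.045 -0.195  0.01 ] [ 0.044 -0.185  0.197]
-0.2 42 [-0.044 -0.204  0.009] [-0.02  -0.195  0.187]
-0.21 33 [-0.038 -0.214  0.007] [-0.025 -0.205  0.037]
-0.22 27 [-0.038 -0.225  0.008] [-0.029 -0.215  0.037]
-0.23 17 [-0.038 -0.235  0.006] [-0.026 -0.226  0.038]
-0.24 10 [-0.033 -0.244  0.032] [-0.024 -0.236  0.038]
-0.25 28 [-0.029 -0.255  0.007] [ 0.033 -0.246  0.038]
-0.26 103 [-0.023 -0.265  0.006] [ 0.032 -0.255  0.039]
-0.27 8 [-0.008 -0.268  0.009] [ 0.01  -0.265  0.037]
```

```bash
sed -i 's/dz=-.0912/dz=-.101/' h.py
python3 - <<'E'
from h import *
plan([(-.015,-.08,.1),(-.015,.115,.1),(-.015,.115,.062),(-.015,-.03,.062),(-.015,-.03,.11)])
E
```

```text
[-0.11, 0.62, -3.87, np.float64(0.02)]
[-7.91, 0.61, -3.87, np.float64(0.02)]
[-7.91, 0.61, -2.35, np.float64(0.02)]
[-2.11, 0.62, -2.35, np.float64(0.02)]
[-2.11, 0.62, -4.27, np.float64(0.02)]
```

```bash
python3 -m crank '[[[0,0,-2,0],[0,0.6,-4,0],[-2,0.6,-4,0],[-4,0.6,-4,0],[-6,0.6,-4,0],[-7.5,0.6,-4,0],[-7.9,0.6,-4,0],[-7.9,0.6,-3.2,0],[-7.9,0.6,-2.5,0],[-7.9,0.6,-2.5,0]]]'; python3 -m crank '[[[0.6,0,0,0],[1.2,0,0,0],[1.8,0,0,0],[2.4,0,0,0],[3,0,0,0],[3.6,0,0,0],[4.2,0,0,0],[4.8,0,0,0],[5.4,0,0,0],[5.8,0,0,0],[5.8,0,-2,0],[7.8,0,-2,0]]]'
python3 - <<'E'
from h import *
f,w=pts("top"); hmap(w)
E
```

```text
t: 12.15
eef_pos: [0.5541, 0.003, 0.1626]
ee_rot: [3.138, -0.001, -1.616]
force: [0.1, -0.2, -1.9]
width: 0.0198
gripper_force: 55.0
t: 13.65
eef_pos: [0.5494, -0.1906, 0.2184]
ee_rot: [-3.134, -0.001, -1.611]
force: [0.4, -1.2, -2.2]
width: 0.0195
gripper_force: 55.0
x\y   150  137  125  113  101   89   77   65   53   41   29   17    5   -6  -18  -30  -42  -54  -66  -78  -90 -102 -114 -126 -138 -150
  96    4    4    3    4    3    5    3    2    4    5    3    4    4    4    4    2    3    4    4    5    3    4    3    3    4    4
  84    4    4    5    3    5    5    2    5    4    4    3    5    5    5    2    6    6    .    .    .    7    .    .  326  326  326
  72   15    .    .    .    .    .    .    .    .    .    .    .    .    .    .    .    .    .    .    .    .    .    .  326  327  327
  60   46    .    .    .    .    .    .    .    .    .    .    .    .    .    .    .    .    .    .    .    .    .    .  327  328  328
  48    .    .    .    .    .    .    .    .    .    .    .    .    .    .    .    .    .    .    .    .    .    .    .    .    .    .
  36    .    .    .  
[... 898 characters left out ...]
  638  640  657  659  660
 -47    .    .    .    .  631  639  640  643  648  649  650  650  649  644  638  638  633  632  632  632  631  630  630  648  657  659
 -59    4    .    .    .  622  631  634  648  654  656  657  656  656  650  634  627  621  619  617  618  616  617  616  615  639  656
 -71    5    .    .    .    .  618  624  653  660  662  664  664  663  657  641  612  600  599    .    .    .    .    .  299  324    1
 -83    5    .    .    .    .    .  645  658  667  669  671  671  669  663  650    .    .    .    4    4    3    1    4  301  321  323
 -95    6   18    9    5    .    .  639  663  673  676  677  677  676  669  656    .    .    .   28    8    5    3    5  318  323  324
```

Run:
```python
from h import *
f,w=pts("side"); hmap(w)
```

```text
x\y   150  137  125  113  101   89   77   65   53   41   29   17    5   -6  -18  -30  -42  -54  -66  -78  -90 -102 -114 -126 -138 -150
  96    .    2    1    2    2    1    2    2    1    1    2    1    1    1    2    1    1    1    2    2    1    1    1    1    2   17
  84    .    3    1    1    2    2    1    1    2    2    2    2    2    1    2    2    2    1    2    2    1    2    2  153    3   20
  72    .    3    2    2    2    2    2    2    2    1    1    1    1    2    1    1    1    2    2    2    1    2    2  301  297   26
  60    .    .    4    2    1    1    2    2    1    2    2    1    1    1    2    2    1    1    1    2    1    1    1  315  296   27
  48    .    .    .    3    2    1    1    1    2    2    2    2    2    2    1    2    1    2    2    2    2    1    1    2  314   24
  36    .    .    .    2    1    2    2    1   25   25    .    2    2    1    2    1    1    1    1    1    1    1    1  290  324   21
  24    .    .    4    3   48  574   50    .   26   26    .   21   28    .    .    1    2    1    1    1    2    2    2  303  347   31
  12    .    .    1 
[... 629 characters left out ...]
    1  462  464  346  239
 -47    .    3    2    2  580  557   50   50   50    .    2    3    2    1    2    3    2    1    1    2  131    2    2  464  455   38
 -59    .    4    2    1  585  574   50   49   48    2    3    3    1    2    1    2    2    2    1    1    1    1    1  290  460  453
 -71    .    3    2    1    1  585  588  579    3    2    1    2    1    2    2    1    2    2    2    1    1    1    1    2  305   19
 -83    .    3    2    2    2    1  595  590  577    1    1    0    1    2    1    2    2    2    1    2    2    2    1  297  296   25
 -95   19   27   14   27   15   28   20  594  582   40   40   26   28   29   37   25   39   26   33   20   38    6   39  306  295   41
```

Run:
```python
from h import *
plan([(-.05,-.11,.1),(-.05,.035,.1),(-.05,.035,.036),(-.05,.1,.036),(-.05,.1,.11)])
```

```text
[1.15, 1.4, 0.55, np.float64(-0.01)]
[-4.65, 1.4, 0.55, np.float64(-0.01)]
[-4.65, 1.4, 3.11, np.float64(-0.01)]
[-7.25, 1.41, 3.11, np.float64(-0.01)]
[-7.25, 1.41, 0.15, np.float64(-0.01)]
```

```bash
python3 -m crank '[[[-1.2,0.7,0.5,0],[-2.6,1.4,0.5,0],[-4,1.4,0.5,0],[-4.65,1.4,0.8,0],[-4.65,1.4,2,0],[-4.65,1.4,3.1,0],[-4.65,1.4,3.1,0]]]'; python3 -m crank '[[[-0.5,0,0,0],[-1,0,0,0],[-1.5,0,0,0],[-2,0,0,0],[-2.6,0,0,0],[-2.6,0,0,0],[-2.4,0,-1.5,0],[-2.4,0,-3,0],[-2.4,0,-3,0]]]'
python3 - <<'E'
from h import *
f,w=pts("side"); hmap(w); print(arm.get_state()["eef_pos"])
E
```

```text
t: 14.62
eef_pos: [0.515, -0.0738, 0.1343]
ee_rot: [3.137, -0.001, -1.616]
force: [-0.6, 0.1, -1.0]
width: 0.0195
gripper_force: 55.0
t: 15.75
eef_pos: [0.5212, -0.0132, 0.2146]
ee_rot: [-3.136, 0.001, -1.615]
force: [0.2, 0.6, -1.2]
width: 0.0197
gripper_force: 55.0
x\y   150  137  125  113  101   89   77   65   53   41   29   17    5   -6  -18  -30  -42  -54  -66  -78  -90 -102 -114 -126 -138 -150
  96    .    2    2    1    2    2    2    2    2    2    1    2    1    1    2    2    1    2    1    3    1    2    2    2    1   18
  84    .    .    2    1    1    2    2    2    2    2    1    2    1    2    2    1    2    2    2    1    1    1    2    1    1   18
  72    .    4    2    1    2    2    2    2    1    1    1    2    1    2    2    2    2    2    1    2    1    1    2    2    1   19
  60    .    .    .    3    1    2    1    2    1    1    2    1    2    2    2    2    2    1    .    .    2    2    2    2    1   26
  48    .    .    .    2    2    1    1    1  309  162    3    2    2    2    2    2    2    0    0    3    2    1    0    1    1    2
  36    .    .    .   
[... 935 characters left out ...]
31   37   38  182  207  221  417  373  325  133  236    3    1    1    1    1    1    1    2    2    2    1    1    2   17
 -59    .   30   37   37  166   27   26  418  373  330  235  327  325  329    2    2    2    1    2    2    2    2    1    1    2   17
 -71    .    3    6    2  162  120    2    1  413  320  248  231  301  309    1    1    2    1    1    1    1    2    1    1    1   18
 -83    .    5    1    2    3    1    1    2  302  408  382  384  302  309    2    2    2    2    2    1    1    1    1    1    1   19
 -95   22   26   20   23   39   25   23   26  288  312  416  409  284  306   40   37   33   39   25   38   37   16   39   29   39   34
[ 0.51995559 -0.01326099  0.21262977]
```

Run:
```python
from h import *
plan([(-.032,.082,.1),(-.032,.082,.036),(.035,.082,.036),(.035,.082,.11)],0)
```

```text
[-2.64, 2.57, 0.47, np.float64(18.01)]
[-2.64, 2.57, 3.03, np.float64(18.01)]
[-2.64, -0.11, 3.03, np.float64(18.01)]
[-2.64, -0.11, 0.07, np.float64(18.01)]
```

```bash
python3 -m crank '[[[-0.3,0.3,0.4,2],[-0.6,0.6,0.5,4],[-0.9,0.9,0.5,6],[-1.2,1.2,0.5,8],[-1.5,1.5,0.5,10],[-1.8,1.8,0.5,12],[-2.1,2.1,0.5,14],[-2.4,2.4,0.5,16],[-2.64,2.57,0.5,18],[-2.64,2.57,1.5,18],[-2.64,2.57,2.6,18],[-2.64,2.57,3,18]]]'; python3 -m crank '[[[0,0,0,0],[-0.5,0,0,0],[-1,0,0,0],[-1.5,0,0,0],[-2,0,0,0],[-2.7,0,0,0],[-2.7,0,0,0],[-2.4,0,-1.5,0],[-2.4,0,-3,0],[-2.4,0,-3,0]]]'
python3 - <<'E'
from h import *
f,w=pts("side"); hmap(w); print(arm.get_state()["eef_pos"])
E
```

```text
t: 17.3
eef_pos: [0.4565, 0.0546, 0.1343]
ee_rot: [-3.14, -0.004, 3.097]
force: [0.4, 0.2, -0.6]
width: 0.0197
gripper_force: 55.0
t: 18.55
eef_pos: [0.5197, 0.0532, 0.2146]
ee_rot: [3.139, 0.005, 3.097]
force: [1.0, -0.4, -2.3]
width: 0.0195
gripper_force: 55.0
x\y   150  137  125  113  101   89   77   65   53   41   29   17    5   -6  -18  -30  -42  -54  -66  -78  -90 -102 -114 -126 -138 -150
  96    .    2    2    2    1    1    1    2    2    1    1    2    1    1    1    1    2    2    2    1    1    2    0    .    .    .
  84    .    3    1    2    2    3    2    2    2    2    1    2    1    2    2    2    1    1    1    2    1    1    2    .    .    .
  72    .    2    3   35    .    3    2    2    2    3    1    1    1    1    1    1    1    1    1    2    2    2    2    .    .    .
  60   34   37   38   36    2    2    2    1    1    2    2    1    2    2    2    1    1    1    1    1    1    2    0    .    .    .
  48   36   37   38   18    3    1    2    2    2    2    1    2    1    1    1    1    1    1    1    1    1    1    0    .    .    .
  36    .   37   31    2   
[... 927 characters left out ...]
   34  428  383  322  330   26   25   23   26   25    3    2    1    1    1    2    2    2    1    2    2    1    2    .   40
 -59  321   31  422  387  326  222   26   25    3    2    1    1    2    2    2    1    2    2    2    1    1    1    1    1    0   40
 -71  321  321  413  380  339  232  240  294  305  315    4    4  292  319    1    2    2    2    1    1    2    1    2    2    .   41
 -83  321  294  299  411  374  239  297  300  301  302    4  313  295  320    2    1    1    2    2    2    1    1    2    1    2   21
 -95   23   23  285  290  406  234  240  295  294  295   40   26  299  299   39   25   24   18   14   29   27   23   40   39   33   33
[0.51850162 0.05295021 0.21265548]
```

Run:
```python
from h import *
plan([(.04,-.05,.1),(.04,-.05,.009),(-.035,-.05,.009),(-.035,-.05,.1)],0)
```

```text
[-0.49, -5.28, 0.47, np.float64(0.01)]
[-0.49, -5.28, 4.11, np.float64(0.01)]
[2.51, -5.28, 4.11, np.float64(0.01)]
[2.51, -5.28, 0.47, np.float64(0.01)]
```

```bash
python3 -m crank '[[[-0.1,-1.5,0.5,0],[-0.3,-3.2,0.5,0],[-0.5,-5,0.5,0],[-0.5,-5.28,1,0],[-0.5,-5.28,2.5,0],[-0.5,-5.28,3.6,0],[-0.5,-5.28,4.1,0],[-0.5,-5.28,4.1,0]]]'; python3 -m crank '[[[0.5,0,0,0],[1,0,0,0],[1.5,0,0,0],[2,0,0,0],[2.5,0,0,0],[3,0,0,0],[3,0,0,0],[2.7,0,-1,0],[2.7,0,-3.6,0],[2.7,0,-3.6,0]]]'
python3 - <<'E'
from h import *
f,w=pts("side"); hmap(w)
plan([(-.062,-.002,.1),(-.062,-.002,.009),(-.062,-.1,.009)],90)
E
```

```text
t: 19.6
eef_pos: [0.524, -0.0797, 0.1081]
ee_rot: [-3.141, -0.002, 3.097]
force: [0.7, 0.4, -2.3]
width: 0.0198
gripper_force: 55.0
t: 20.85
eef_pos: [0.4606, -0.0765, 0.2035]
ee_rot: [3.141, 0.008, 3.098]
force: [0.5, 0.1, -2.2]
width: 0.0193
gripper_force: 55.0
x\y   150  137  125  113  101   89   77   65   53   41   29   17    5   -6  -18  -30  -42  -54  -66  -78  -90 -102 -114 -126 -138 -150
  96    .    .    1    2    2    2    2    2    1    2    1    2    2    2    2    2    1    1    2    2    2    1    2    1    1   19
  84    .    5    1    1    2    2    2    2    2    1    2    1    1    1    1    1    2    2    2    1    2    2    1    2    1   15
  72    .    2    4   34    .    .    2    2    2    2    1    1    1    2    2    2    2    2    1    2    1    1    2    2    2   18
  60   35   38   37   37    1    2    2    1    2    2    2    2    2    1    1    2    2    2    2    1    1    1    1    1    1   15
  48   36   37   38   18    2    2    2    1    1    1    1    2    1    2    2    2    2    1    1    1    1    1    1    2    1   18
  36    .   38   34    2  
[... 1016 characters left out ...]
 .    2    2    1    0    1    1   16
 -59   25   31   36   20    2   19   26   24    2    2    1    1    1    1   19   37   38   37    .    .    1    2    1    2    1   17
 -71    .   33    9    1    1    2    2    1    2  285  308    2    1    1  412   37  199   38  290    2    2    1    1    1    2   16
 -83    .    4    2    2    2    2    2    2    3  286  309  309  307  410  370  324   33    1    3    2    1    1    1    1    2   18
 -95   22   25   16   27   27   31   26   16   41  291  309  308   40  416  370  313  326   30   24   40   14   32   22   27   38   31
[-1.83, -1.36, 0.01, np.float64(-17.99)]
[-1.83, -1.36, 3.65, np.float64(-17.99)]
[-1.83, -5.28, 3.65, np.float64(-17.99)]
```

```bash
python3 -m crank '[[[-0.2,-0.2,0,-2],[-0.4,-0.4,0,-4],[-0.6,-0.5,0,-6],[-0.8,-0.6,0,-8],[-1,-0.8,0,-10],[-1.2,-0.9,0,-12],[-1.4,-1,0,-14],[-1.6,-1.2,0,-16],[-1.8,-1.36,0.2,-18],[-1.8,-1.36,1.5,-18],[-1.8,-1.36,3,-18],[-1.8,-1.36,3.6,-18]]]'; python3 -m crank '[[[0,0,0,0],[0.6,0,0,0],[1.2,0,0,0],[1.8,0,0,0],[2.4,0,0,0],[3,0,0,0],[3.5,0,0,0],[3.5,0,0,0],[3.2,0,-1,0],[3.2,0,-3.6,0],[3.2,0,-3.6,0]]]'
python3 - <<'E'
from h import *
plan([(-.04,-.026,.1),(-.04,-.026,.009),(.038,-.026,.009),(.03,-.026,.1)],0)
E
```

```text
t: 22.4
eef_pos: [0.4986, -0.1129, 0.1059]
ee_rot: [3.136, -0.001, -1.616]
force: [-0.1, 1.1, -2.4]
width: 0.0197
gripper_force: 55.0
t: 23.78
eef_pos: [0.5001, -0.193, 0.204]
ee_rot: [-3.133, -0.001, -1.614]
force: [-0.2, 0.7, -3.0]
width: 0.0198
gripper_force: 55.0
[-5.54, 2.41, 0.12, np.float64(18.02)]
[-5.54, 2.41, 3.76, np.float64(18.02)]
[-5.54, -0.71, 3.76, np.float64(18.02)]
[-5.54, -0.39, 0.12, np.float64(18.02)]
```

```bash
python3 -m crank '[[[-0.6,0.3,0,2],[-1.2,0.6,0,4],[-1.8,0.9,0,6],[-2.4,1.2,0,8],[-3,1.5,0,10],[-3.6,1.8,0,12],[-4.2,2.1,0,14],[-4.9,2.3,0,16],[-5.54,2.41,0.2,18],[-5.54,2.41,1.5,18],[-5.54,2.41,3,18],[-5.54,2.41,3.75,18]]]'; python3 -m crank '[[[0,0,0,0],[-0.5,0,0,0],[-1,0,0,0],[-1.5,0,0,0],[-2,0,0,0],[-2.5,0,0,0],[-3.1,0,0,0],[-3.1,0,0,0],[-2.8,0,-1,0],[-2.8,0,-3.6,0],[-2.8,0,-3.6,0]]]'
python3 - <<'E'
from h import *
f,w=pts("side"); hmap(w)
plan([(.066,.025,.1),(.066,.025,.009),(.066,-.09,.009)],90)
E
```

```text
t: 25.28
eef_pos: [0.4412, -0.0518, 0.1034]
ee_rot: [-3.141, -0.004, 3.097]
force: [-25.9, 5.6, 49.4]
width: 0.0192
gripper_force: 55.1
t: 26.65
eef_pos: [0.5158, -0.0544, 0.2002]
ee_rot: [3.14, 0.009, 3.098]
force: [1.5, 0.3, -2.1]
width: 0.0197
gripper_force: 55.0
x\y   150  137  125  113  101   89   77   65   53   41   29   17    5   -6  -18  -30  -42  -54  -66  -78  -90 -102 -114 -126 -138 -150
  96    .    5    1    2    2    2    3    2    2    1    2    2    2    1    2    2    2    1    1    2    2    1    1    1    1    3
  84    .    .    2    2    0    1    2    2    1    2    2    1    2    1    1    2    1    1    1    2    1    1    2    2    4    9
  72    .    .    3   35    .    .    2    2    2    1    2    1    2    2    1    2    1    1    2    0    2    2    1    1    1    9
  60   34   37   37   35    3    1    1    1    2    3   33   36    .    .    .    1    2    2    2    1    2    1    2    1    2   15
  48   37   38   38   16    3    1    1    2    1   25   37   37   38    .    5    2    1    2    1    2    2    2    2    1    2   20
  36    .   36   35    
[... 1020 characters left out ...]
1    1    1   13   30   29    .   26
 -59   34   31   39  606    3   20   26  282  305    4    2  404  366  315  224    3    1    2    1    2    2   20   36   37    .   25
 -71  608  607    8    2    1    5    3  282  303  305  297  404  367  324  221  298  282  298  288  279  289   37  305   36    .   28
 -83  615  615    2    1    2    1    3  288  306    2    2  286  405  359  222  281  282  287  287    2  297  269   37   37    2   21
 -95   26   25   31   21   19   27   23  281  267   27   26   39  393  408  226  378  279  278  281   23   39  283  275   39   38   35
[-4.78, -1.27, -0.12, np.float64(-17.99)]
[-4.78, -1.27, 3.52, np.float64(-17.99)]
[-4.78, -5.87, 3.52, np.float64(-17.99)]
```

Run:
```python
from h import *
plan([(.055,.078,.1),(.055,.078,.011),(.055,-.04,.011),(.055,-.04,.1)],0)
```

```text
[-1.07, 4.13, -0.12, np.float64(0.01)]
[-1.07, 4.13, 3.44, np.float64(0.01)]
[-1.06, -0.59, 3.44, np.float64(0.01)]
[-1.06, -0.59, -0.12, np.float64(0.01)]
```

```bash
python3 -m crank '[[[-0.5,1.5,-0.1,0],[-1,3,-0.1,0],[-1.07,4.13,0,0],[-1.07,4.13,1,0],[-1.07,4.13,2.3,0],[-1.07,4.13,3.1,0],[-1.07,4.13,3.4,0],[-1.07,4.13,3.4,0]]]'; python3 -m crank '[[[0,-0.5,0,0],[0,-1,0,0],[0,-1.5,0,0],[0,-2,0,0],[0,-2.5,0,0],[0,-3,0,0],[0,-3.5,0,0],[0,-4,0,0],[0,-4.5,0,0],[0,-4.7,0,0],[0,-4.5,-1,0],[0,-4.5,-3.6,0]]]'
python3 - <<'E'
from h import *
arm.grab_frame("side");f,w=pts("side"); hmap(w)
E
```

```text
t: 27.7
eef_pos: [0.544, 0.047, 0.1097]
ee_rot: [-3.141, -0.001, 3.097]
force: [-0.2, 0.3, -1.6]
width: 0.0197
gripper_force: 55.0
t: 29.2
eef_pos: [0.5374, -0.0653, 0.196]
ee_rot: [-3.14, -0.007, 3.097]
force: [2.8, -0.2, -1.9]
width: 0.0194
gripper_force: 55.0
x\y   150  137  125  113  101   89   77   65   53   41   29   17    5   -6  -18  -30  -42  -54  -66  -78  -90 -102 -114 -126 -138 -150
  96    .   11    2    2    2    2    1    1    2    2    2    2    2    3    2    2    2    1    2    1    1    1    1    2    1   14
  84    .    .    2    1    2    2    2    2    1    1    2    1    2    1    2    2    1    2    1    1    2    2    1    1    1   19
  72    .    3    3   34    .    .    1    1    2    1    2    1    2    1    2    1    1    1    1    1    1    2    1    1    1   17
  60   36   38   38   37    2    2    1    2    2    1    1    2    2  125  109    4    2    2    2    2    2    1    1    0    1   17
  48   36   37   37   35    1    2    2    2    1    2    2    2    2  140  133  177  140  147  168    2    1    2    1    2    1   16
  36    .   36   31    2   
[... 892 characters left out ...]
    2  273  157    2   18
 -47    .   31   37   36   19   25   26  304  283  312   27  305  419  372  332  231  300  294  304  309  288  286  288  313    .   27
 -59   24   31   36   20    3   21   26  300  288  307    1    2  293  425  366  231  288  287  294  294    2   32  286  305    .   27
 -71    .    3    4    2    2    4    2    2    2    2    2    1    1    3  438  428  423    2    1    2    2   21   38   36    .   27
 -83    .    .    1    2    2    2    2    2    2    2    2    2    2    2    4  220    3    2    2    2    1   20   35   35    2   21
 -95   19   24   29   25   21   29   21   16   19   20   23   33   28   28  208  219  230   40   25   38   39   39   24   39   38   33
```

Run:
```python
from h import *
plan([(.035,.003,.1),(.035,.003,.012),(.035,-.095,.012),(.035,-.095,.1)],90)
```

```text
[-2.36, -1.77, 0.15, np.float64(-17.98)]
[-2.36, -1.77, 3.67, np.float64(-17.98)]
[-2.35, -5.69, 3.67, np.float64(-17.98)]
[-2.35, -5.69, 0.15, np.float64(-17.98)]
```

```bash
python3 -m crank '[[[-0.3,-0.2,0.1,-2],[-0.6,-0.4,0.1,-4],[-0.9,-0.6,0.1,-6],[-1.2,-0.8,0.1,-8],[-1.5,-1,0.1,-10],[-1.8,-1.2,0.1,-12],[-2.1,-1.4,0.1,-14],[-2.36,-1.6,0.1,-16],[-2.36,-1.77,0.3,-18],[-2.36,-1.77,1.6,-18],[-2.36,-1.77,3,-18],[-2.36,-1.77,3.75,-18]]]'; python3 -m crank '[[[0,0,0,0],[0.6,0,0,0],[1.2,0,0,0],[1.8,0,0,0],[2.4,0,0,0],[3,0,0,0],[3.6,0,0,0],[3.9,0,0,0],[3.6,0,-1,0],[3.6,0,-3.6,0],[6,0,-4.6,2],[8,0,-4.6,4]]]'
python3 - <<'E'
from h import *
arm.grab_frame("side");f,w=pts("side"); hmap(w)
cv2.imwrite("pics/s2.png",cv2.resize(f[200:380,220:440,::-1],None,fx=3,fy=3))
s=arm.get_state();print(s["eef_pos"],s["ee_rot"])
E
```

```text
t: 30.8
eef_pos: [0.5953, -0.1121, 0.102]
ee_rot: [3.139, -0.0, -1.615]
force: [-3.9, -4.3, 15.9]
width: 0.0196
gripper_force: 55.0
t: 32.3
eef_pos: [0.589, -0.3131, 0.2228]
ee_rot: [-3.136, 0.0, -1.968]
force: [0.6, -0.6, -1.7]
width: 0.0195
gripper_force: 55.0
x\y   150  137  125  113  101   89   77   65   53   41   29   17    5   -6  -18  -30  -42  -54  -66  -78  -90 -102 -114 -126 -138 -150
  96    .    .    2    2    2    2    2    1    1    1    1    2    1    1    2    1    2    1    2    2    2    2    1    1    2   19
  84    .    5    1    2    1    1    1    1    2    1    2    1    1    2    2  553    1    2    2    1    1    1    2    2    2   17
  72    .    3    3   33    .    4    2    1    2    1    2    2    1    2    1  553    1    1    1    2    2    2    2    2    1   19
  60   36   38   38   36    3    2    2    1    1    2    2    2    1    1    1  554    1    2    1    2    1    2    2    1    2   18
  48   36   37   38   37    1    2    1    2    2    1    1    1    1    1    2  557    2    2    2    1    2    2    2    3    3   28
  36    .   36   32    2   
[... 980 characters left out ...]
 3    2    1    2    1    2    2    1    1    1   14   28   28    .   26
 -59   26   32   36   36    1   16   26   24    2    2    1    1    2    2    2    2    2    1    2    1    1   20   37   36    .   26
 -71    .    7    4    1    2    7    2    2    2    2    2    2    2    2    2    1    2    2    2    2    0   20   37   37    .   29
 -83    .    2    2    1    1    2    2    2    3    1    2    2    2    2    1    1    2    2    0    1    1   20   35   21    2   21
 -95   20   21   20   26   19   23   27   15   23   26   29   28   39   31   19   22   29   40   40   40   39   32   27   38   36   34
[ 0.58677284 -0.31610544  0.21942855] [-3.14072723e+00 -6.86383722e-04 -1.97268848e+00]
```

View pics/s2.png

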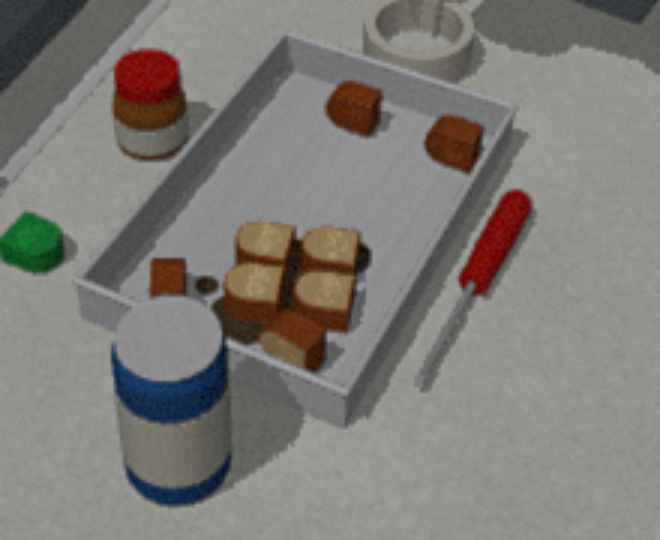

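The side view shows all eight blocks in one layer. There are two at the far end, (355,107) and (455,142), and two at the near end, (168,275) and (295,340). The other four lie flat in the middle at (265,240), (330,247), (255,288) and (323,297). I'll check the margins of the middle pair.

Run:
```python
from h import *
f,w=pts("top"); topimg("pics/t2.png",f); t=tray(w); print(np.isfinite(t[...,0]).mean())
f,w=pts("side"); u=tray(w).reshape(-1,3); k=(u[:,2]>.02)&(u[:,2]<.031)&(abs(u[:,0])<.07)&(u[:,1]<.12)&(u[:,1]>-.02); u=u[k]
g=np.zeros((480,680),np.uint8)
for x,y,z in u: cv2.circle(g,(int((.17-y)*2000),int((.12-x)*2000)),2,255,-1)
I=cv2.imread("pics/t2.png"); I[...,0]=np.maximum(I[...,0],g//1); cv2.imwrite("pics/t2.png",I)
```

```text
0.9960677083333334
```

View pics/t2.png

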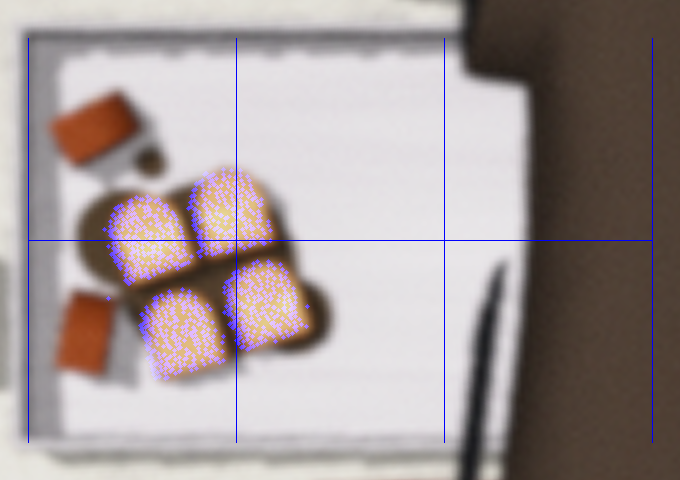

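The rectified view puts the upper-right flat block at (233,213), which is y = 53 mm: about 1.5 mm outside the middle third. I'll pull its neighbour from behind (from y = 123 mm toward −y), so the upper-right block slides about 20 mm further in.

Run:
```python
from h import *
plan([(.008,.1235,.1),(.008,.1235,.04),(.008,.1235,.007),(.008,.093,.007)],90)
```

```text
[-11.78, 5.26, 0.7, np.float64(-4.01)]
[-11.78, 5.26, 3.1, np.float64(-4.01)]
[-11.78, 5.26, 4.42, np.float64(-4.01)]
[-10.64, 4.84, 4.42, np.float64(-4.01)]
```

```bash
python3 -m crank '[[[-2,0.9,0.3,-2],[-4,1.8,0.5,-4],[-6,2.7,0.7,-4],[-8,3.6,0.7,-4],[-10,4.5,0.7,-4],[-11.3,5.1,0.7,-4],[-11.78,5.26,1,-4],[-11.78,5.26,2,-4],[-11.78,5.26,2,-4],[-11.78,5.26,2,-4]]]'
python3 - <<'E'
from h import *
plan([(.008,.1235,.007),(.008,.093,.007),(.008,.1,.1)],90)
E
```

```text
t: 33.75
eef_pos: [0.5792, 0.0103, 0.1695]
ee_rot: [-3.141, -0.0, -1.615]
force: [0.2, 0.6, -1.3]
width: 0.0197
gripper_force: 55.0
[0.03, 0.01, 2.46, np.float64(0.01)]
[1.25, 0.01, 2.46, np.float64(0.01)]
[0.97, 0.01, -1.26, np.float64(0.01)]
```

```bash
python3 -m crank '[[[0,0,0.6,0],[0,0,1.2,0],[0,0,1.8,0],[0,0,2.4,0],[0,0,2.4,0],[0.3,0,2.4,0],[0.6,0,2.4,0],[0.9,0,2.4,0],[1.25,0,2.4,0],[1.25,0,2.4,0]]]'; python3 -m crank '[[[-0.2,0,-1,0],[-0.2,0,-3.4,0],[0.5,0,-3.8,0],[2.5,0,-3.8,2],[4.5,0,-3.8,4],[6.5,-0.4,-3.8,6],[8.5,-0.8,-3.8,8],[10.5,-1,-3.8,10],[11.5,-1,-3.8,12]]]'
python3 - <<'E'
from h import *
arm.grab_frame("side");arm.grab_frame("side");f,w=pts("side"); hmap(w)
u=tray(w).reshape(-1,3); k=(u[:,2]>.02)&(u[:,2]<.031)&(abs(u[:,0])<.07)&(u[:,1]<.12)&(u[:,1]>-.04); u=u[k]
g=np.zeros((480,680),np.uint8)
for x,y,z in u: cv2.circle(g,(int((.17-y)*2000),int((.12-x)*2000)),2,255,-1)
f,w=pts("top");topimg("pics/t3.png",f)
I=cv2.imread("pics/t3.png"); I[...,0]=np.maximum(I[...,0],g); cv2.imwrite("pics/t3.png",I)
s=arm.get_state();print(s["eef_pos"],s["ee_rot"])
E
```

```text
t: 35.0
eef_pos: [0.5775, -0.0215, 0.1092]
ee_rot: [-3.141, -0.0, -1.616]
force: [-0.3, 0.1, -1.4]
width: 0.0197
gripper_force: 55.0
t: 36.12
eef_pos: [0.5889, -0.3116, 0.2027]
ee_rot: [3.141, -0.001, -2.671]
force: [0.7, 0.7, -1.5]
width: 0.0198
gripper_force: 55.0
x\y   150  137  125  113  101   89   77   65   53   41   29   17    5   -6  -18  -30  -42  -54  -66  -78  -90 -102 -114 -126 -138 -150
  96    .    .    1    2    2    1    2    2    1    2    2    2    2    1  546  543    2    1    1    1    2    2    1    1    2   16
  84    .    5    1    2    2    2    2    2    1    2    2    1    1    1  549  533    1    2    2    1    2    1    2    1    2   19
  72    .    2    2   34    .    .    2    2    2    2    1    1    2    1  547    3    2    1    2    2    1    2    1    0    2   18
  60   36   37   37   36    1    2    1    2    2    1    2    2    2    2  547    1    2    1    1    2    1    1    2    1    1   20
  48   37   37   37   35    2    2    2    2    1    1    1    3    2    2  550    3    2    2    2    2    1    2    2    2  529   24
  36    .   37   30    
[... 984 characters left out ...]
 2    2    2    2    1    1    1    1    2    1    8   15   30    .   26
 -59   26   29   37   19    2   19   26   25    3    2    2    2    2    1    2    1    2    2    1    1    1   21   38   36    .   27
 -71    .    4    5    2    1    6    2    2    2    2    2    2    1    2    2    2    1    1    1    1    1   21   37   37    .   29
 -83    .    3    2    2    3    1    1    2    1    1    1    2    2    2    2    1    2    1    2    1    1   19   33   32    2   22
 -95   30   23   23   22   25   32   22   25   22   19   39   33   22   30   25   25   26   39   25   28   24   39   30   38   40   31
[ 0.58898411 -0.30940206  0.20309764] [ 3.14045999e+00 -8.86666830e-04 -2.66229579e+00]
```

View pics/t3.png

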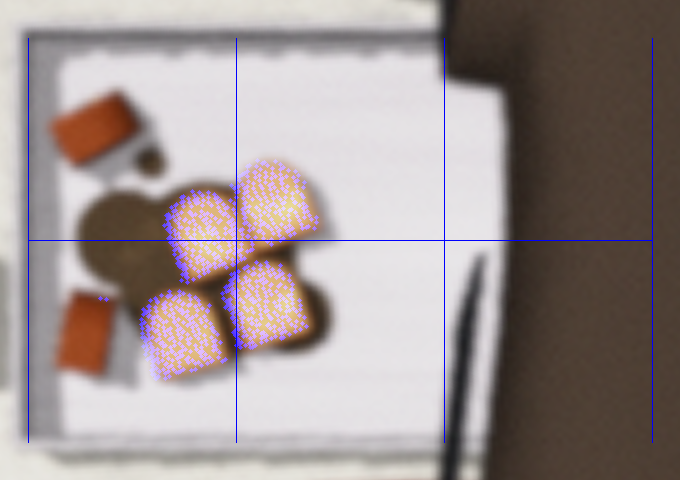

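The upper-right block now sits at (275,205), i.e. x +17, y +32 mm, and the lower one at (267,306), i.e. x −33, y +36 mm. Every field is filled and the blocks are in one layer, so the rake goes back to its rest.

Run:
```python
from h import *
rows([(.4875,-.4508,.235),(.4875,-.4508,.14)],[170.9]*2)
```

```text
[6.21, -3.15, -1.28, np.float64(7.31)]
[6.21, -3.15, 2.52, np.float64(7.31)]
```

```bash
python3 -m crank '[[[0,0,-0.6,1],[0.8,-0.4,-1.3,2],[2,-1,-1.3,3.5],[3.2,-1.6,-1.3,5],[4.4,-2.2,-1.3,6.3],[5.4,-2.7,-1.3,7.3],[6.2,-3.15,-1.3,7.3],[6.2,-3.15,-1.3,7.3],[6.2,-3.15,-1.3,7.3]]]'
python3 - <<'E'
from h import *
s=arm.get_state();p,r=s["eef_pos"],s["ee_rot"];print(p,r)
f,w=pts("side"); q=w.reshape(-1,3); q=q[~np.isnan(q[:,0])]
a=np.radians(-9.08);X=np.array([np.cos(a),np.sin(a)]);Y=np.array([-X[1],X[0]])
o=np.array([.487,-.4512]); l=np.c_[(q[:,:2]-o)@X,(q[:,:2]-o)@Y,q[:,2]]
k=(abs(l[:,1])<.05)&(abs(l[:,0])<.12)&(l[:,2]>.1)&(l[:,2]<.32); l=l[k]
for x in np.arange(-.1,.11,.01):
    j=(abs(l[:,0]-x)<.005)&(abs(l[:,1])<.02)
    if j.sum(): print(round(x,3),j.sum(),"y",l[j,1].min().round(3),l[j,1].max().round(3),"z",np.percentile(l[j,2],[2,50,98]).round(3))
f,d=arm.grab_frame("wrist")
cv2.imwrite("pics/w2.png",f[:,:,::-1])
E
```

```text
t: 37.45
eef_pos: [0.4887, -0.4498, 0.2365]
ee_rot: [3.141, 0.0, 2.986]
force: [0.1, 0.2, -2.1]
width: 0.0193
gripper_force: 55.0
[ 0.48870813 -0.44979289  0.23645485] [3.14136828e+00 2.24899138e-05 2.98559150e+00]
-0.09 56 y -0.004 0.015 z [0.235 0.251 0.261]
-0.08 56 y -0.003 0.016 z [0.236 0.251 0.262]
-0.07 51 y -0.002 0.017 z [0.235 0.251 0.262]
-0.06 53 y -0.004 0.017 z [0.233 0.252 0.261]
-0.05 110 y -0.019 0.02 z [0.1   0.236 0.261]
-0.04 71 y -0.02 0.018 z [0.11  0.254 0.317]
-0.03 70 y -0.014 0.018 z [0.235 0.259 0.318]
-0.02 66 y -0.014 0.016 z [0.235 0.255 0.319]
-0.01 67 y -0.017 0.02 z [0.234 0.258 0.302]
0.02 22 y -0.012 0.017 z [0.236 0.25  0.313]
0.03 47 y -0.007 0.019 z [0.234 0.25  0.316]
0.04 28 y 0.007 0.015 z [0.177 0.247 0.261]
0.05 81 y -0.018 0.02 z [0.101 0.125 0.254]
0.06 15 y 0.004 0.011 z [0.241 0.248 0.253]
0.07 39 y -0.019 0.019 z [0.194 0.231 0.246]
0.08 137 y -0.019 0.019 z [0.14  0.18  0.236]
```

View pics/w2.png

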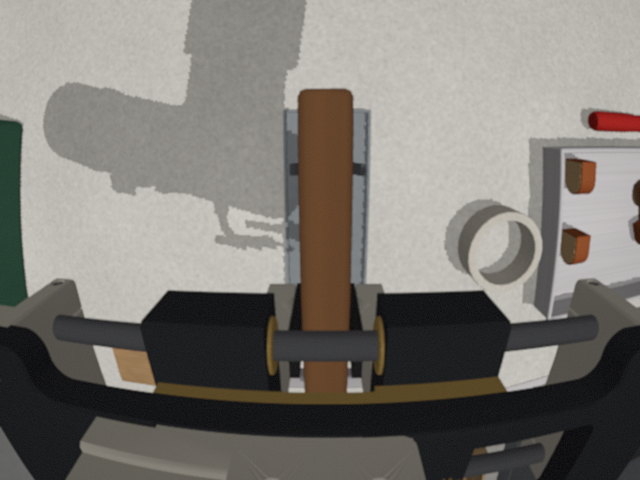

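The wrist view shows the handle (300–352) centred between the rear fork's arms at (294,170) and (358,170). The depth profile says the handle is level, with its axis about 12 mm above the TCP. Lowering.

```bash
python3 -m crank '[[[0.05,-0.05,1,0],[0.05,-0.05,2,0],[0.05,-0.05,3,0],[0.05,-0.05,3.8,0],[0.05,-0.05,4.2,0],[0.05,-0.05,4.5,0],[0.05,-0.05,4.7,0],[0.05,-0.05,4.7,0],[0.05,-0.05,4.7,0]]]'; for i in 1 2; do python3 -m crank '[[[0,0,0.08,0],[0,0,0.08,0]]]' | egrep "pos|force: \["; done
```

```text
t: 38.67
eef_pos: [0.4873, -0.4515, 0.1197]
ee_rot: [-3.141, 0.001, 2.984]
force: [0.0, 0.4, -0.7]
width: 0.0197
gripper_force: 55.0
eef_pos: [0.4869, -0.4513, 0.1171]
force: [0.4, 0.7, -1.1]
eef_pos: [0.4869, -0.4512, 0.1148]
force: [-0.3, -0.2, -1.5]
```

```bash
for i in 1 2 3; do python3 -m crank '[[[0,0,0.06,0],[0,0,0.06,0]]]' | egrep "pos|force: \["; done
```

```text
eef_pos: [0.4869, -0.4512, 0.1134]
force: [0.9, -0.5, -2.1]
eef_pos: [0.4871, -0.4514, 0.1125]
force: [-0.3, 0.4, 2.0]
eef_pos: [0.4873, -0.4515, 0.112]
force: [-1.5, 3.0, 8.0]
```

```bash
python3 -m crank '[[[0,0,-0.05,0],[0,0,-0.05,0],[0,0,-0.05,0],[0,0,-0.05,0],[0,0,-0.05,0],[0,0,-0.05,0],[0,0,-0.05,0],[0,0,-0.05,0]]]' 0.2; python3 -m crank '[[[0,0,-0.5,0],[0,0,-1.5,0],[0,0,-3,0],[0,0,-5,0],[0,2.4,-5,0],[0,4.8,-5,0],[0,7.2,-5,0],[0,7.2,-5,0]]]'
python3 - <<'E'
from h import *
f,w=pts("side"); q=w.reshape(-1,3); q=q[~np.isnan(q[:,0])]
a=np.radians(-9.08);X=np.array([np.cos(a),np.sin(a)]);Y=np.array([-X[1],X[0]])
o=np.array([.487,-.4512]); 
for nm,Q in (("now",q),("start",np.load("pics/side.npy").reshape(-1,3))):
    l=np.c_[(Q[:,:2]-o)@X,(Q[:,:2]-o)@Y,Q[:,2]]; print(nm)
    for x in (-.09,-.08,-.07,-.03,-.01,.01,.03,.07,.08,.09):
        j=(abs(l[:,0]-x)<.005)&(abs(l[:,1])<.04)&(l[:,2]>.02)
        if j.sum(): print(round(x,3),j.sum(),"y",np.percentile(l[j,1],[2,98]).round(3),"z",np.percentile(l[j,2],[2,50,98]).round(3))
cv2.imwrite("pics/s3.png",cv2.resize(f[120:380,220:470,::-1],None,fx=2.3,fy=2.3))
ft,wt=pts("top"); hmap(wt)
E
```

```text
t: 40.92
eef_pos: [0.487, -0.4513, 0.1118]
ee_rot: [3.142, 0.0, 2.983]
force: [0.0, -0.7, -0.5]
width: 0.0704
gripper_force: 0.0
t: 41.92
eef_pos: [0.5162, -0.2703, 0.2385]
ee_rot: [3.141, 0.002, 2.988]
force: [1.0, -0.2, 0.6]
width: 0.0701
gripper_force: 0.0
now
-0.09 48 y [-0.003  0.014] z [0.116 0.13  0.142]
-0.08 47 y [-0.007  0.014] z [0.115 0.132 0.141]
-0.07 46 y [-0.006  0.014] z [0.114 0.131 0.141]
-0.03 45 y [-0.005  0.015] z [0.108 0.127 0.137]
-0.01 42 y [-0.006  0.014] z [0.107 0.125 0.135]
0.01 41 y [-0.004  0.013] z [0.107 0.124 0.133]
0.03 40 y [-0.007  0.014] z [0.106 0.124 0.133]
0.07 148 y [-0.023  0.035] z [0.021 0.06  0.11 ]
0.08 35 y [-0.027  0.034] z [0.033 0.069 0.102]
start
-0.09 50 y [-0.003  0.016] z [0.115 0.131 0.141]
-0.08 45 y [-0.003  0.016] z [0.115 0.131 0.141]
-0.07 50 y [-0.002  0.015] z [0.112 0.13  0.14 ]
-0.03 43 y [-0.005  0.016] z [0.11  0.128 0.137]
-0.01 39 y [-0.003  0.015] z [0.109 0.124 0.135]
0.01 41 y [-0.002  0.014] z [0.107 0.122 0.133]
0.03 42 y [-0.005  0.015] z [0.104 0.124 0.131]
0.07 148 y [-0.024  0.035] z [0.022 0.06  0.11 ]
0.
[... 1775 characters left out ...]
  664  664  661  662  662
 -47    3   37   39   15    4   28   28   28    6   28   27  645  652  658  666  668  669  668  667  664  660  661  660  658  659  659
 -59    5   39   39   10    3   28   28   27    5    4    4  627  638  663  672  675  674  675  673  670  661  654  652  651  652  653
 -71    3    3    4    4    4    4    4    3    4    3    4    3    6  667  678  681  681  680  679  674  665  641  638  638  639  640
 -83    4    4    5    4    3    4    4    4    3    5    3    5    7  672  683  687  687  687  685  679  669  619    .    .  619  622
 -95    5    8    7    4    4    6    7    4    5    5    6    6   39  676  690  693  694  693  690  683  673    .    .    .    .    .
```

View pics/s3.png

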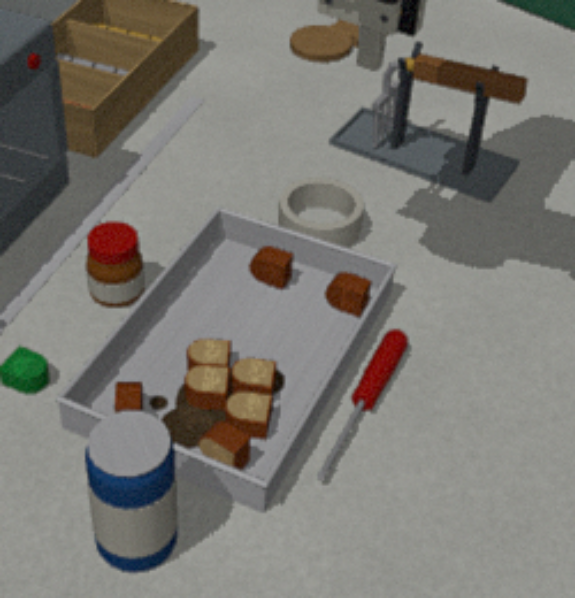

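The rake lies in both forks at (405–525, 60–95), and its depth profile matches the one taken at the start. The eight blocks are spread in one layer in the tray, the bystanders are in place, and the gripper is clear. Handing in.

```bash
python3 -c "
from station import arm
print(arm.job_done())"
```

```text
the job is handed in; nothing more can be done
None
```

The eight blocks lie in one layer with all six fields of the tray filled, the rake is back in its rest with the tines over the drip pan, and I handed the job in at about 42 s; no verdict came back.

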